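# Fetch the rinse basket from the wash tank with the hook rod

### The job

Take the hook rod from its fork rest and use it to fetch the little rinse basket out of the narrow wash tank: hook it under its wire handle, slide the basket to the far end of its ledges (the end with the drain stub) so that its tabs come clear of the anti-float lips, and lift it out. Hang the basket level by its tabs on the rails of the drip rack, unhook, and hang the rod back in its rest. The basket is thin metal and nobody has checked how far the rod is extended, so feel your way gently, never touch the basket with the gripper or drop it, and leave everything else where it is.

Things in the scene. Friction and masses are not known exactly. Their poses are not given: they have to be found in the camera images.
- tank: Narrow open-topped stainless wash tank, fixed; 112 (x) x 88 (y) x 130 high, walls 4, inside 104 x 80. Origin: centre of its underside. Its +x end is the 'far end', marked outside by a brass drain stub. Basket tabs rest on ledges along its two long walls.
- tank_ledge (a point): Middle of the tank at ledge-top level, 50 above the tank's origin. Ledges lie 28..40 either side in y. Above them are anti-float lips (underside 7, top 11 above the ledge) at x -40..-22 and 2..18 from here; elsewhere the way up is open.
- tank_stop (a point): Middle of the line joining the two stops on the ledges (36.5 to +x of tank_ledge, 12 high). Basket tabs slid against them are clear of the lips, 6 mm to spare either way; the basket's origin is then about x = 10.5 in the tank's frame.
- basket: Loose aluminium rinse basket, 0.16-0.26 kg, open on top, outside 72 (x) x 46 (y) x 22 high, walls 3. Origin: centre of underside. Starts in the tank with the same x direction, origin near x = -10 and 32 above the tank's, tabs under the lips. On each side two tabs: x 14..26 and -26..-14, out to y = 36, underside 18, top 22 above origin. Bends at 12 N from the rod, 20 N from tank or rack.
- basket_handle (a point): Middle of the basket's fixed wire handle, wire 4 thick; level part 43 long along basket y, centre 31.5 above the basket's origin, so its underside is 26.5 above the basket floor.
- basket_floor (a point): Point on top of the basket's 3 mm floor, 20 to -x of its centre. This -x half is empty, free from x = -33 to -2; two small rinsed parts, 8 high, are fixed in the +x half (x 17..29).
- rack: Steel drip rack, fixed: tray 150 x 124 x 16 with two rails along x on posts, 28..40 either side of the centre plane in y. Origin: centre of underside. At each rail end a stop flared outward: 70 between stops at rail level, about 80 at their tops, 18 above the rail.
- rack_seat (a point): Centre of the rack at rail-top level, 70 above its origin. The basket hangs here, centred, four tabs on the rails, long axis along rack x either way round; the basket's origin is then 18 below this point.
- rest: Fork rest, fixed: base 110 x 90, post at x 46..58, two level prongs along x from -30 to 58, tops 170 above the origin, slot between them 18 wide and open at -x. Origin: on the underside below the slot's centre line. Lift the rod a few mm, draw it out to the rest's -x; it goes back the same way, collar on the prongs around x = 0.
- rod: Loose upright hook rod, 0.18 kg, at the start hanging in the rest with the same x direction, 170 above the rest's origin. Origin: centre of the underside of its square collar, 36 x 36 x 6. Below the collar: a tube 12 thick, 55 long, and out of it a telescopic shaft 7 thick ending in the hook, which opens upward on the rod's +x side.
- rod_handle (a point): Where to grip the rod from above: middle of its square handle, 22 x 22 with faces square to x and y, reaching from 6 to 58 above the rod's origin; this point is 34 above.
- rod_tube_end (a point): Lower end of the tube, 55 below the rod's origin. Shaft clamped (45 N to shift) at an unknown extension: hook's lowest point 43..93 below here. Hook: V-strip 16 wide (y), x = -3.5 to tip at 16, tip 18 above lowest point; shaft front x = 3.5; a wire seats about 11 above lowest point at x = 5.5. Pushed from below, the hook springs up 4 mm (1.5 N preload, 3 N/mm), then is rigid; under pull it is rigid.
- ink_cup: Bystander: white paper ink cup, 72 mm across, 70 high (mm). Leave it alone.
- ink_cup2: Bystander: second white paper ink cup, 72 mm across, 70 high (mm). Leave it alone.
- ink_jar: Bystander: white jar with black lid, 70 mm across, 95 high (mm). Leave it alone.
- tape: Bystander: roll of tape lying flat, 90 mm across, 24 high (mm). Leave it alone.
- spatula: Bystander: ink spatula lying flat (mm). Leave it alone.
- ink_block: Bystander: dark rubber sanding block 90 x 60 x 30 (mm). Leave it alone.
- ink_can: Bystander: ink can, 80 mm across, 110 high (mm). Leave it alone.
Not all that is in view belongs to the job. What is shaped like the rack but purple is not meant. What is shaped like the basket but pink is not meant.

How it is judged:
On the way, in this order (a step that is already met when the one before it is completed fails the run):
1. the hook rod is taken out of its rest (horizontal distance between rod and rest above 0.06 m), for 0.1 s.
2. the basket is lifted clear of the tank, hanging on the hook rod (z of basket in the frame of tank above 0.13 m and contact force between rod and basket above 0.5 N), for 0.2 s.
3. the basket hangs level by its tabs on the drip rack (z of basket in the frame of rack between 0.049 and 0.056 m and x of basket in the frame of rack between -0.014 and 0.014 m and y of basket in the frame of rack between -0.01 and 0.01 m and angle between basket's own z axis and vertical below 0.07 rad and angle between the x axis of basket and the x axis of rack, either way round below 0.25 rad and linear speed of basket below 0.03 m/s), for 0.2 s.
At the end, for the whole second after the job is handed in: Basket on the drip rack rails by its tabs: level within 4 deg, origin 49-56 mm above the rack's, within 14 mm along, 10 across and 14 deg; rod upright in its rest: collar on the prongs (166-174 mm up), -25 to +35 mm along, within 8 across; both at rest, not touching each other (z of basket in the frame of rack between 0.049 and 0.056 m and x of basket in the frame of rack between -0.014 and 0.014 m and y of basket in the frame of rack between -0.01 and 0.01 m and angle between basket's own z axis and vertical below 0.07 rad and angle between the x axis of basket and the x axis of rack, either way round below 0.25 rad and z of rod in the frame of rest between 0.166 and 0.174 m and x of rod in the frame of rest between -0.025 and 0.035 m and y of rod in the frame of rest between -0.008 and 0.008 m and angle between rod's own z axis and vertical below 0.08 rad and linear speed of each of basket, rod below 0.02 m/s and contact force between rod and basket below 0.1 N).
It fails at once if the rod presses on the basket with more than 12 N (bent) (contact force between rod and basket above 12 N).
It fails at once if the basket is forced against the tank or the rack with more than 20 N (contact force between basket and tank above 20 N or contact force between basket and rack above 20 N).
It fails at once if the gripper or arm touches the basket (contact force between any of the fingers, the arm and basket above 0.3 N).
It fails at once if the basket is dropped or flung (linear speed of basket above 0.6 m/s).
It fails at once if a bystander is disturbed (distance of any of ink_cup, ink_cup2, ink_jar, tape, spatula, ink_block, ink_can from where it was at the start of the episode above 0.02 m).
It also fails if it takes over 72 s, if anything falls off the work surface, if the arm or the gripper's body presses on something with over 40 N, if the wrist force passes 120 N, or if a joint passes its speed limit or range.

### The arm

A 6-joint arm with a two-finger parallel gripper is mounted at the origin on the work surface. World frame = base frame: x ahead of the robot, y to its left, z up, the work surface at z = 0. Lengths are in m, angles in rad, forces in N, time in s.
With the tool pointing down it reaches from about 0.375 to 0.9 m from the base axis. Payload 3.1 kg.
Tool frame: the origin (TCP) lies at the very end of the fingers, on their centre line; the grasp point (between the pads) lies 19 mm behind it (ctrl.tcp_to_grasp is the distance from the TCP to the grasp point, in m); y points along the fingers, x is the direction in which the jaws open and shut, and the axes are right-handed (so a half turn about y gives the same grasp; the last joint's range is limited). The gripper opens to 87 mm and grips with 3 to 60 N. Pads are 19 mm wide; open, the fingers measure 117 mm over their backs; the gripper's body (75 mm by 190 mm) begins 51 mm behind the grasp point.
Start: joints at [-0.178, 0.527, 1.433, -0, 1.181, -0.178], TCP at [0.625, 0, 0.223] pointing down, gripper open.
Joint ranges: [-3.08, 3.08], [-0.75, 2.2], [0.22, 2.44], [-1.43, 4.57], [0, 2.65], [-2.85, 2.85]. Speed limits (rad/s): [2.79, 2.79, 3.14, 3.14, 3.14, 3.14].

### API

Orientations are given as a unit quaternion [x, y, z, w].
In Python, from bench import ctrl gives the robot as it stands.
- The arm moves only by the tool play_rows, never from a script. Its argument "rows" is a list of rows, each an object of numbers: "tx", "ty", "tz": the shift along the tool's x, y, z in cm; "twist": the turn about the tool's y in degrees; "jaw": the closure, from 0 (fully open) to 1 (shut). A call has 1 to 12 rows; each row is the pose to reach, as a shift and turn from the pose commanded when the call began, along the tool's axes at that moment; what a row does not reach only later rows make up. A row lasts 1/12 s, in which the tool goes at most 41.7 mm and 7.16 degrees, less where a joint would pass 70% of its speed; a pose out of reach is approached as far as the arm can. A call with a gripper value outside its range is refused whole. The fingers move at their own pace and stop on an object; "squeeze" is the grip in N (left out, the last holds). Time passes only in rows, so rows that repeat a pose let the fingers close. It gives the time, the measured TCP pose, the force and the opening at its end, in the units of the state.
- ctrl.state(): the state, without advancing time (a new reading comes with each control period).
- ctrl.capture(name): name is "scene" or "side" or "wrist"; returns (picture, depth): 480x640x3 uint8, red, green, blue; 480x640 float32, m along the optical axis (not along the pixel's ray), 0 where there is no reading.
- ctrl.calibration(name): a dict with "intrinsics" (3x3 intrinsics, pixels), "rvec" (rotation vector, rad) and "tvec" (3), from world to camera coordinates, as OpenCV has them; the wrist camera has in their place "T_tool_cam" (4x4, takes a point from camera to tool coordinates, whose origin is the TCP and whose axes are the tool frame's). Camera axes: x right, y down, z forward; pixel columns grow to the right and rows downward; lengths in m; the calibration is good to about 2 mm. A picture is of the moment at which its call begins: read the wrist's pose just before it. calibration takes no time and is no camera call.
- ctrl.finish_job(): hands the job in, once; it reports no verdict.
The state is a dict: "time_s": time; "joint_positions": joint angles; "qvel": joint speeds; "effort": joint torques, N m; "tcp_pos": TCP position; "ee_rot": TCP orientation; "contact_force": force on the tool from outside, world axes, zero at the start; "moment": the same for the moment, N m; "opening": opening from 0.0 (shut) to 1.0 (fully open).
Only numpy, scipy, OpenCV 4.12 (cv2) and the standard library are available. Lean on these libraries where they do the work, as an engineer would, in place of code of your own. Each camera call takes 0.05 s, during which the arm holds its last target. There are 200 camera calls.

## Working session

There is one attempt and no reset: what is moved stays moved. The work goes in short steps, Python scripts to look and compute and a tool call to move; the robot and the scene stay as the last step left them, time stands still between calls to the robot, and variables do not carry over. Pictures are saved under pics/ and viewed, about 8 in all and at most 12, crops included, and the job is handed in when it is done.

Besides the shell and the picture viewer there is one more tool, called in YAML: its name, and indented under it one key for each argument. play_rows: Moves the arm, as the interface text tells. Its arguments: {"type":"object","properties":{"rows":{"type":"array"},"squeeze":{"type":"number"}},"required":["rows"]}

```bash
ls; mkdir -p pics
cat > h.py <<'E'
import numpy as np, cv2
from scipy.spatial.transform import Rotation as R
from bench import ctrl
def cap(n):
    s=ctrl.state(); p,d=ctrl.capture(n); c=ctrl.calibration(n); K=np.array(c['intrinsics'])
    if n=='wrist':
        T=np.eye(4);T[:3,:3]=R.from_quat(s['ee_rot']).as_matrix();T[:3,3]=s['tcp_pos'];T=T@np.array(c['T_tool_cam'])
    else:
        r=cv2.Rodrigues(np.array(c['rvec'],float))[0];T=np.eye(4);T[:3,:3]=r.T;T[:3,3]=-r.T@np.array(c['tvec']).ravel()
    return p,d,K,T
def cloud(d,K,T):
    v,u=np.mgrid[:480,:640]
    P=np.stack([(u-K[0,2])/K[0,0]*d,(v-K[1,2])/K[1,1]*d,d],-1)
    W=P@T[:3,:3].T+T[:3,3]; W[d<=0]=np.nan
    return W
def save(n,f,crop=None,scale=1):
    p=n
    if crop: x0,y0,x1,y1=crop; p=p[y0:y1,x0:x1]
    p=cv2.resize(p,None,fx=scale,fy=scale,interpolation=cv2.INTER_CUBIC)
    cv2.imwrite('pics/'+f,p[...,::-1])
E
python3 - <<'E'
from h import *
import pickle
for n in ('scene','side'):
    c=cap(n); pickle.dump(c,open(n+'0.pkl','wb')); save(c[0],n+'0.png'); print(n,c[3].round(3).tolist())
s=ctrl.state();print(s)
E
```

```text
pics
scene [[0.802, 0.493, -0.337, 0.877], [0.597, -0.656, 0.461, -0.51], [0.006, -0.571, -0.821, 1.089], [0.0, 0.0, 0.0, 1.0]]
side [[0.733, -0.47, 0.492, -0.026], [-0.68, -0.529, 0.508, -0.509], [0.022, -0.707, -0.707, 0.897], [0.0, 0.0, 0.0, 1.0]]
{'time_s': 0.1, 'joint_positions': array([-1.78504650e-01,  5.28365659e-01,  1.43375708e+00, -1.14204002e-05,
        1.18137796e+00, -1.78480921e-01]), 'qvel': array([-0.00166073, -0.00272453, -0.00251666, -0.00138335, -0.00035558,
       -0.00140298]), 'effort': array([-3.02360622e-04, -4.40987206e+01, -1.77151054e+01,  6.34850166e-02,
        5.34114777e-02, -3.85449334e-05]), 'tcp_pos': array([6.24356400e-01, 1.39399662e-04, 2.21679545e-01]), 'ee_rot': array([-7.06990362e-01,  6.71393254e-04,  6.57687355e-04,  7.07222557e-01]), 'contact_force': array([-0.00621985, -0.4860969 , -0.04809481]), 'moment': array([-0.01038962,  0.00651776, -0.00888825]), 'opening': 1.00047659886211}
```

View pics/scene0.png

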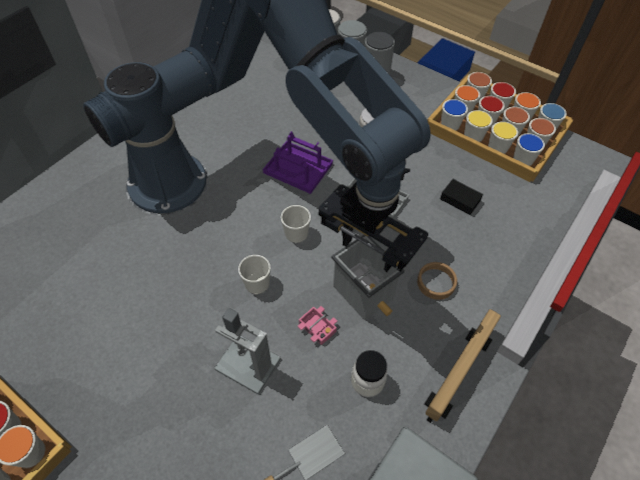

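View pics/side0.png

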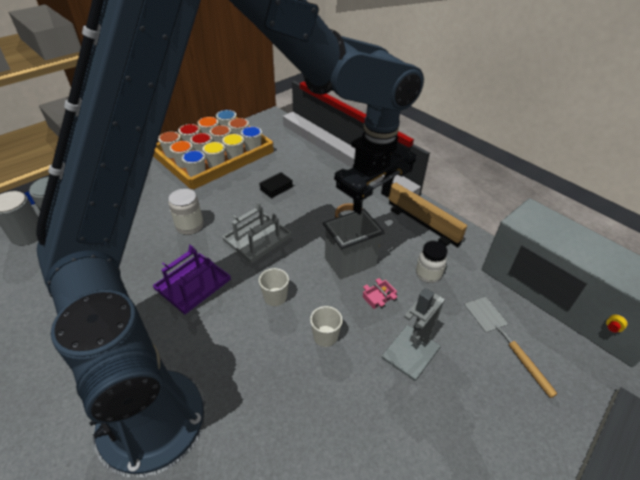

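Candidates: steel rack at side (257,230), against the purple decoy at side (190,280). Tank at scene (370,270), with its brass stub at (384,307). Pink decoy basket at scene (318,323). Rest and rod at scene (245,345). Next I'll build a fused top-down map to measure them.

```bash
cat > m.py <<'E'
from h import *
import pickle
def rect(Q):
    r=cv2.minAreaRect((Q[:,:2]*1000).astype(np.float32)); return np.round(r[0],1),np.round(r[1],1),round(r[2],1),len(Q)
if __name__=='__main__':
    C={n:pickle.load(open(n+'0.pkl','rb')) for n in('scene','side')}
    W={n:cloud(c[1],c[2],c[3]) for n,c in C.items()}
    for n,px in (('scene',[(370,270),(384,307),(245,345),(232,318),(265,350),(228,365)]),('side',[(257,230),(350,245),(425,305),(405,355)])):
        for u,v in px: print(n,u,v,W[n][v,u].round(3))
    img=np.zeros((700,800,3),np.uint8); 
    P=np.concatenate([w.reshape(-1,3) for w in W.values()]); col=np.concatenate([c[0].reshape(-1,3) for c in C.values()])
    ok=np.isfinite(P[:,0])&(P[:,2]<0.24); P=P[ok];col=col[ok]; o=np.argsort(P[:,2]);P=P[o];col=col[o]
    np.savez('fused.npz',P=P,col=col)
    # row = (0.95-x), col=(0.4-y)
    r=((0.95-P[:,0])*1000).astype(int); c=((0.4-P[:,1])*1000).astype(int)
    k=(r>=0)&(r<600)&(c>=0)&(c<800)
    im=np.zeros((600,800,3),np.uint8)
    for dr in(0,1):
        for dc in(0,1): im[np.clip(r[k]+dr,0,599),np.clip(c[k]+dc,0,799)]=col[k]
    save(im,'top0.png')
E
python3 m.py
```

```text
scene 370 270 [0.607 0.06  0.067]
scene 384 307 [0.677 0.015 0.037]
scene 245 345 [ 0.539 -0.271  0.171]
scene 232 318 [ 0.507 -0.261  0.226]
scene 265 350 [ 0.555 -0.24   0.11 ]
scene 228 365 [ 0.482 -0.286  0.012]
side 257 230 [0.455 0.241 0.068]
side 350 245 [ 0.56  -0.001  0.123]
side 425 305 [ 0.49  -0.267  0.205]
side 405 355 [ 0.489 -0.256  0.012]
```

View pics/top0.png

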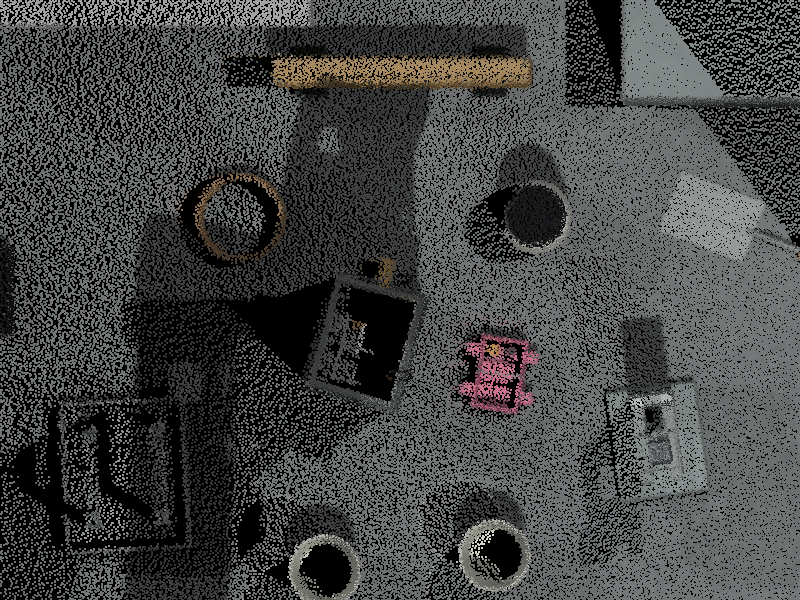

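Run:
```python
from m import *
f=np.load('fused.npz');P=f['P']
def sl(n,x0,x1,y0,y1,z0,z1):
    Q=P[(P[:,0]>x0)&(P[:,0]<x1)&(P[:,1]>y0)&(P[:,1]<y1)&(P[:,2]>z0)&(P[:,2]<z1)]
    # outlier removal: grid density
    print(n,rect(Q),'zmed',np.median(Q[:,2]).round(4)); return Q
T=sl('tank rim',.52,.70,-.04,.11,.125,.136)
sl('rack tray',.38,.58,.19,.37,.006,.022)
sl('rack rails',.38,.58,.19,.37,.064,.075)
sl('rack stops',.38,.58,.19,.37,.080,.095)
sl('rest base',.43,.59,-.33,-.19,.006,.018)
sl('prongs+collar',.43,.60,-.33,-.19,.165,.180)
sl('handle',.43,.60,-.33,-.19,.19,.222)
h=sl('handletop',.43,.60,-.33,-.19,.222,.24)
for z in range(160,240,4): 
    m=(P[:,0]>.43)&(P[:,0]<.6)&(P[:,1]>-.33)&(P[:,1]<-.19)&(abs(P[:,2]-z/1000)<.002); Q=P[m]; print(z,m.sum(),(Q[:,0].min().round(3),Q[:,0].max().round(3),Q[:,1].min().round(3),Q[:,1].max().round(3)) if m.sum() else '')
# orthophoto upscaled crops
c=f['col']; out=[]
for cx,cy in((.475,.275),(.61,.03),(.51,-.26)):
    r=((cx+.1-P[:,0])*1300).astype(int); k=((cy+.1-P[:,1])*1300).astype(int); ok=(r>=0)&(r<258)&(k>=0)&(k<258)
    im=np.zeros((260,260,3),np.uint8)
    for a in(0,1):
        for b in(0,1): im[r[ok]+a,k[ok]+b]=np.stack([P[ok,2]*1000]*3,-1)
    out.append(cv2.applyColorMap(im[...,0],cv2.COLORMAP_JET)[...,::-1])
save(np.hstack(out),'hm.png')
```

```text
tank rim (array([608.6,  35.8]), array([104.2, 127.6]), 74.6, 1247) zmed 0.1292
rack tray (array([485.7, 276.7]), array([175.1, 130.9]), 3.1, 573) zmed 0.0126
rack rails (array([474.9, 276.1]), array([103. ,  85.3]), 2.5, 288) zmed 0.0681
rack stops (array([474.2, 276.5]), array([87.3, 84.1]), 3.2, 58) zmed 0.0847
rest base (array([ 520. , -267.8]), array([132.5, 114.9]), 7.2, 2932) zmed 0.0114
prongs+collar (array([ 513.2, -256.5]), array([91.3, 43.3]), 8.1, 1043) zmed 0.1705
handle (array([ 498.6, -259.8]), array([24.1, 22.7]), 9.1, 275) zmed 0.2065
handletop (array([ 498.9, -259.1]), array([24.1, 22.4]), 8.1, 269) zmed 0.227
160 46 (np.float64(0.467), np.float64(0.559), np.float64(-0.282), np.float64(-0.233))
164 79 (np.float64(0.467), np.float64(0.56), np.float64(-0.283), np.float64(-0.242))
168 419 (np.float64(0.467), np.float64(0.56), np.float64(-0.283), np.float64(-0.23))
172 336 (np.float64(0.466), np.float64(0.558), np.float64(-0.283), np.float64(-0.231))
176 236 (np.float64(0.479), np.float64(0.559), np.float64(-0.279), np.float64(-0.235))
180 45 (np.float64(0.483), np.floa
[... 470 characters left out ...]
(-0.247))
204 32 (np.float64(0.486), np.float64(0.511), np.float64(-0.271), np.float64(-0.25))
208 31 (np.float64(0.487), np.float64(0.511), np.float64(-0.27), np.float64(-0.249))
212 36 (np.float64(0.487), np.float64(0.511), np.float64(-0.271), np.float64(-0.248))
216 37 (np.float64(0.486), np.float64(0.511), np.float64(-0.271), np.float64(-0.251))
220 37 (np.float64(0.487), np.float64(0.511), np.float64(-0.271), np.float64(-0.25))
224 83 (np.float64(0.486), np.float64(0.511), np.float64(-0.271), np.float64(-0.247))
228 168 (np.float64(0.488), np.float64(0.511), np.float64(-0.271), np.float64(-0.248))
232 18 (np.float64(0.491), np.float64(0.511), np.float64(-0.269), np.float64(-0.25))
236 0
```

View pics/hm.png

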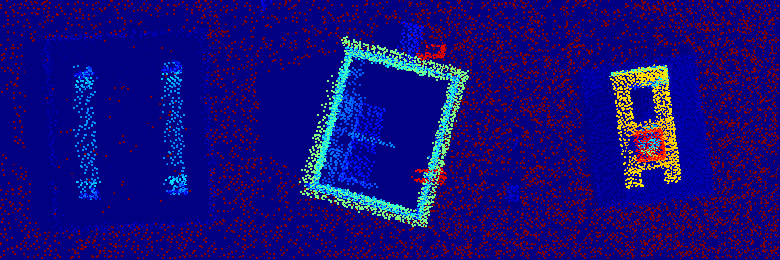

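The rest has yaw about +8° and sits at (0.499,-0.259). The tank has yaw about -15° and sits at (0.609,0.034), with the stub on its +x side. The steel rack has yaw about +3° and sits at (0.475,0.276). I'll raise the arm for a wrist view of the tank.

play_rows:
  rows:
    - {"ty":-3,"tx":-1,"tz":1,"jaw":0}
    - {"ty":-6,"tx":-2,"tz":2,"jaw":0}
    - {"ty":-9,"tx":-3,"tz":3,"jaw":0}
    - {"ty":-12,"tx":-4,"tz":3,"jaw":0}
    - {"ty":-12,"tx":-4,"tz":3,"jaw":0}
    - {"ty":-12,"tx":-4,"tz":3,"jaw":0}

```text
validation failed for argument at $.ro...
```

Run:
```python
from h import *
import pickle
c=cap('wrist'); pickle.dump(c,open('w0.pkl','wb')); save(c[0],'w0.png'); print(ctrl.state()['tcp_pos'],c[3].round(3).tolist())
d=c[1]; print((d>0).mean(), d[240,320])
```

```text
[6.24439787e-01 1.36697025e-04 2.21809061e-01] [[1.0, 0.0, -0.002, 0.625], [-0.0, -0.957, -0.291, 0.081], [-0.002, 0.291, -0.957, 0.383], [0.0, 0.0, 0.0, 1.0]]
0.99611328125 0.30834934
```

View pics/w0.png

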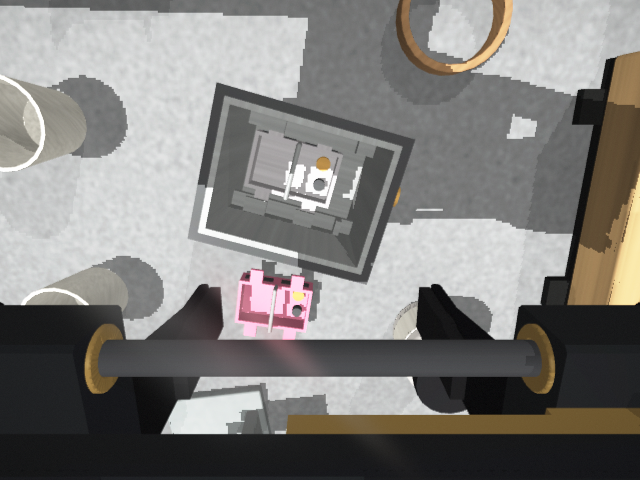

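The wrist view already shows the tank (rim corners at about (219,84), (413,138), (367,282), (190,238)), the basket, and the handle wire from about (299,150) to (288,198). I'll measure from this view.

Run:
```python
from m import *
p,d,K,T=pickle.load(open('w0.pkl','rb')); W=cloud(d,K,T)
def onz(u,v,z):
    r=T[:3,:3]@np.array([(u-K[0,2])/K[0,0],(v-K[1,2])/K[1,1],1]); return T[:3,3]+r*(z-T[2,3])/r[2]
R_=W[(abs(W[...,2]-.130)<.003)&(np.mgrid[:480,:640][0]<290)&(np.mgrid[:480,:640][1]>170)&(np.mgrid[:480,:640][1]<430)]
print('rim',rect(R_),np.median(R_[:,2]))
for c in((219,84),(413,138),(367,282),(190,238)): print(onz(*c,.13).round(4))
ct=np.array([.6087,.0345]);a=np.deg2rad(-15);M=np.array([[np.cos(a),np.sin(a)],[-np.sin(a),np.cos(a)]])
r=rect(R_)
ct=np.array(r[0])/1000
L=np.c_[(W[...,:2].reshape(-1,2)-ct)@M.T,W[...,2].ravel()]*1000
m=(abs(L[:,0])<50)&(abs(L[:,1])<38)&np.isfinite(L[:,0]);L=L[m]
H=L[(L[:,2]>58)&(L[:,2]<72)&(abs(L[:,1])<22)&(L[:,0]<15)&(L[:,0]>-35)]
print('handle n',len(H),H.mean(0).round(1),H.min(0).round(1),H.max(0).round(1)); 
for y0 in range(-22,22,8):
    q=H[(H[:,1]>=y0)&(H[:,1]<y0+8)]; print(y0,len(q),np.median(q,0).round(1) if len(q) else '')
im=np.zeros((480,640),np.uint8)
b=L[(L[:,2]>48)&(L[:,2]<57)&(abs(L[:,1])<26)]; print('basket top',rect(b/1000),np.percentile(b,[1,50,99],axis=0).round(1).tolist())
t=L[(L[:,2]>30)&(L[:,2]<40)&(L[:,0]<0)]; print('floor',len(t),np.percentile(t,[1,50,99],axis=0).round(1).tolist())
```

```text
rim (array([610.4,  36.1]), array([100.4, 124.7]), 74.6, 10344) 0.1289319633219658
[0.5658 0.0997 0.13  ]
[0.682  0.0689 0.13  ]
[ 0.6572 -0.026   0.13  ]
[0.5398 0.0051 0.13  ]
handle n 278 [-8.2  0.7 63.9] [-10.3 -21.5  61.7] [-6.1 21.9 65.7]
-22 44 [ -8.3 -17.7  63.5]
-14 52 [ -8.2 -10.   64.1]
-6 50 [-8.2 -2.  63.9]
2 51 [-8.2  6.  64.1]
10 53 [-7.9 14.1 64.1]
18 28 [-8.1 19.9 63.9]
basket top (array([-8.2,  0. ]), array([52. , 72.2]), 89.9, 1359) [[-44.1, -25.5, 48.4], [-11.9, -4.0, 52.8], [27.6, 25.7, 54.5]]
floor 2063 [[-41.2, -18.4, 32.2], [-23.2, 1.1, 34.0], [-0.4, 20.3, 39.1]]
```

play_rows:
  rows:
    - {"tx":-4,"ty":0,"tz":-8,"twist":0,"jaw":0}

```text
time_s: 0.23
tcp_pos: [0.6087, -0.0324, 0.2222]
ee_rot: [-0.706, -0.003, 0.001, 0.708]
contact_force: [0.7, -0.7, 0.5]
opening: 0.999
```

play_rows:
  rows:
    - {"tx":-1,"ty":-3,"tz":-2,"twist":-1,"jaw":0}
    - {"tx":-3,"ty":-5,"tz":-5,"twist":-3,"jaw":0}
    - {"tx":-5,"ty":-5,"tz":-8.5,"twist":-5,"jaw":0}
    - {"tx":-7,"ty":-5,"tz":-12,"twist":-7,"jaw":0}
    - {"tx":-8.5,"ty":-5,"tz":-15.5,"twist":-8,"jaw":0}
    - {"tx":-10,"ty":-5,"tz":-19,"twist":-8,"jaw":0}
    - {"tx":-11,"ty":-5,"tz":-22.6,"twist":-8,"jaw":0}
    - {"tx":-11,"ty":-5,"tz":-22.6,"twist":-8,"jaw":0}
    - {"tx":-11,"ty":-5,"tz":-22.6,"twist":-8,"jaw":0}

```text
time_s: 0.98
tcp_pos: [0.4956, -0.2651, 0.2722]
ee_rot: [-0.705, -0.048, 0.048, 0.706]
contact_force: [1.0, 1.0, -0.6]
opening: 0.996
```

Run:
```python
from m import *
s=ctrl.state();print(s['tcp_pos'],R.from_quat(s['ee_rot']).as_matrix()[:,0].round(4),s['contact_force'])
c=cap('wrist'); pickle.dump(c,open('w1.pkl','wb')); save(c[0],'w1.png')
p,d,K,T=c;W=cloud(d,K,T)
for z0,z1 in((.222,.235),(.165,.174),(.006,.018)):
    m=(W[...,2]>z0)&(W[...,2]<z1)&(W[...,0]>.43)&(W[...,0]<.6)&(W[...,1]>-.33)&(W[...,1]<-.19); print(z0,rect(W[m]))
```

```text
[ 0.49557554 -0.26508448  0.27224475] [ 9.908e-01  1.351e-01 -1.000e-04] [ 1.03422846  1.00501023 -0.57220264]
0.222 (array([ 500.6, -258.1]), array([22. , 22.4]), 7.4, 1566)
0.165 (array([ 514.8, -256.1]), array([88.4, 42.8]), 7.7, 3742)
0.006 (array([ 510.7, -256.5]), array([109.8,  89.1]), 7.7, 5254)
```

View pics/w1.png

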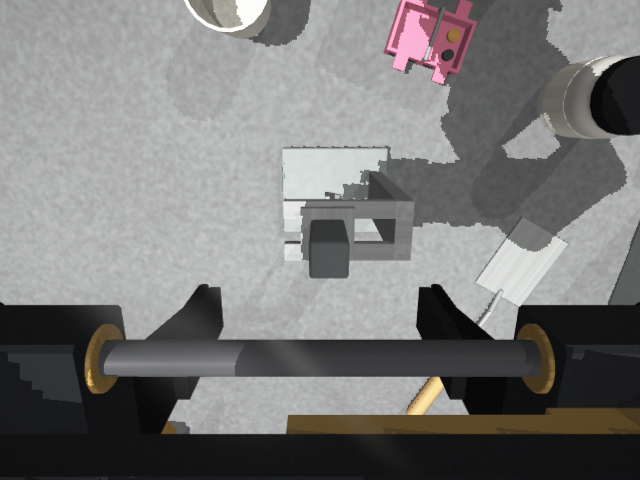

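The wrist view shows the rod handle top at about (328,232). It measures (0.5006,-0.2581) with yaw 7.6°, which agrees with the fixed cameras. Next I descend and grip.

play_rows:
  rows:
    - {"tx":0.6,"ty":0,"tz":0.6,"twist":0,"jaw":0}
    - {"tx":0.6,"ty":3,"tz":0.6,"twist":0,"jaw":0}
    - {"tx":0.6,"ty":6,"tz":0.6,"twist":0,"jaw":0}
    - {"tx":0.6,"ty":8,"tz":0.6,"twist":0,"jaw":0}
    - {"tx":0.6,"ty":8.7,"tz":0.6,"twist":0,"jaw":0}
    - {"tx":0.6,"ty":8.7,"tz":0.6,"twist":0,"jaw":0.4}
    - {"tx":0.6,"ty":8.7,"tz":0.6,"twist":0,"jaw":0.8}
    - {"tx":0.6,"ty":8.7,"tz":0.6,"twist":0,"jaw":1}
    - {"tx":0.6,"ty":8.7,"tz":0.6,"twist":0,"jaw":1}
    - {"tx":0.6,"ty":8.7,"tz":0.6,"twist":0,"jaw":1}
    - {"tx":0.6,"ty":8.7,"tz":0.6,"twist":0,"jaw":1}
  squeeze: 40

```text
time_s: 1.95
tcp_pos: [0.5019, -0.2568, 0.1866]
ee_rot: [0.706, 0.05, -0.049, -0.705]
contact_force: [-0.7, 0.6, -0.2]
opening: 0.631
```

play_rows:
  rows:
    - {"tx":0,"ty":0,"tz":0,"twist":0,"jaw":1}
    - {"tx":0,"ty":0,"tz":0,"twist":0,"jaw":1}
    - {"tx":0,"ty":0,"tz":0,"twist":0,"jaw":1}
    - {"tx":0,"ty":0,"tz":0,"twist":0,"jaw":1}
    - {"tx":0,"ty":0,"tz":0,"twist":0,"jaw":1}
    - {"tx":0,"ty":0,"tz":0,"twist":0,"jaw":1}
    - {"tx":0,"ty":0,"tz":0,"twist":0,"jaw":1}
    - {"tx":0,"ty":0,"tz":0,"twist":0,"jaw":1}
  squeeze: 40

```text
time_s: 2.62
tcp_pos: [0.5011, -0.2565, 0.1855]
ee_rot: [-0.705, -0.049, 0.05, 0.705]
contact_force: [-2.3, 0.1, 0.8]
opening: 0.248
```

play_rows:
  rows:
    - {"tx":0,"ty":-0.5,"tz":0,"twist":0,"jaw":1}
    - {"tx":0,"ty":-1,"tz":0,"twist":0,"jaw":1}
    - {"tx":0,"ty":-1,"tz":0,"twist":0,"jaw":1}
    - {"tx":-1.5,"ty":-1,"tz":0,"twist":0,"jaw":1}
    - {"tx":-4,"ty":-1,"tz":0,"twist":0,"jaw":1}
    - {"tx":-7,"ty":-1,"tz":0,"twist":0,"jaw":1}
    - {"tx":-9,"ty":-1,"tz":0,"twist":0,"jaw":1}
    - {"tx":-9,"ty":-4,"tz":0,"twist":0,"jaw":1}
    - {"tx":-9,"ty":-8,"tz":0,"twist":0,"jaw":1}
    - {"tx":-9,"ty":-12,"tz":0,"twist":0,"jaw":1}
    - {"tx":-9,"ty":-15,"tz":0,"twist":0,"jaw":1}
    - {"tx":-9,"ty":-15,"tz":0,"twist":0,"jaw":1}
  squeeze: 40

```text
time_s: 3.62
tcp_pos: [0.4153, -0.2718, 0.3427]
ee_rot: [0.71, 0.053, -0.046, -0.701]
contact_force: [0.7, -1.8, -1.3]
opening: 0.25
```

Run:
```python
from m import *
s=ctrl.state();print(s['time_s'],s['tcp_pos'],R.from_quat(s['ee_rot']).as_euler('xyz',degrees=True),s['contact_force'],s['opening'])
for n in('scene','side'):
    c=cap(n); pickle.dump(c,open(n+'1.pkl','wb')); W=cloud(*c[1:]); t=s['tcp_pos']
    m=(np.hypot(W[...,0]-t[0],W[...,1]-t[1])<.035)&(W[...,2]>.12)&(W[...,2]<.36); v,u=np.nonzero(m); Q=W[m]
    print(n,u.min(),u.max(),v.min(),v.max())
    for z in range(140,340,6):
        q=Q[abs(Q[:,2]*1000-z)<3]; 
        if len(q): print(z,len(q),q.min(0)[:2].round(3),q.max(0)[:2].round(3))
    save(c[0],n+'1.png',(max(u.min()-30,0),max(v.min()-30,0),u.max()+30,v.max()+40),4)
```

```text
3.6167 [ 0.41531293 -0.27182743  0.34271343] [-90.7178923   -0.54200818   8.00808512] [ 0.73030294 -1.78251774 -1.26219901] 0.2504488082997334
scene 163 198 259 303
218 5 [ 0.416 -0.283] [ 0.423 -0.271]
224 22 [ 0.417 -0.284] [ 0.426 -0.267]
230 41 [ 0.416 -0.284] [ 0.431 -0.266]
236 21 [ 0.414 -0.283] [ 0.429 -0.267]
242 12 [ 0.416 -0.281] [ 0.421 -0.268]
248 8 [ 0.415 -0.278] [ 0.42  -0.272]
254 7 [ 0.415 -0.278] [ 0.42  -0.274]
260 7 [ 0.415 -0.278] [ 0.42  -0.272]
266 3 [ 0.418 -0.277] [ 0.42  -0.274]
272 8 [ 0.414 -0.282] [ 0.422 -0.272]
278 21 [ 0.41  -0.282] [ 0.423 -0.269]
284 19 [ 0.412 -0.281] [ 0.423 -0.268]
290 15 [ 0.417 -0.28 ] [ 0.422 -0.27 ]
296 13 [ 0.414 -0.281] [ 0.421 -0.268]
302 6 [ 0.419 -0.277] [ 0.422 -0.272]
308 1 [ 0.422 -0.275] [ 0.422 -0.275]
326 18 [ 0.402 -0.294] [ 0.435 -0.262]
332 140 [ 0.398 -0.294] [ 0.435 -0.264]
338 36 [ 0.401 -0.292] [ 0.436 -0.267]
side 400 427 277 329
212 12 [ 0.412 -0.281] [ 0.416 -0.267]
218 18 [ 0.413 -0.281] [ 0.428 -0.266]
224 31 [ 0.41  -0.281] [ 0.429 -0.266]
230 22 [ 0.411 -0.281] [ 0.429 -0.266]
236 22 [ 0.41  -0.281] [ 0.417 -0.266]
242 6 [ 0.41  -0.277] [ 0.415 -0.273]
248 9 [ 0.411 -0.276] [ 0.414 -0.271]
254 7 [ 0.411 -0.276] [ 0.415 -0.273]
260 6 [ 0.41  -0.276] [ 0.414 -0.272]
266 6 [ 0.407 -0.278] [ 0.411 -0.271]
272 21 [ 0.406 -0.28 ] [ 0.421 -0.265]
278 23 [ 0.407 -0.28 ] [ 0.417 -0.268]
284 16 [ 0.407 -0.279] [ 0.415 -0.269]
290 20 [ 0.407 -0.279] [ 0.414 -0.268]
296 12 [ 0.408 -0.278] [ 0.415 -0.27 ]
302 11 [ 0.407 -0.28 ] [ 0.413 -0.27 ]
320 2 [ 0.399 -0.289] [ 0.427 -0.286]
326 71 [ 0.397 -0.292] [ 0.433 -0.281]
332 45 [ 0.396 -0.293] [ 0.432 -0.28 ]
338 11 [ 0.404 -0.285] [ 0.433 -0.279]
```

The hook's lowest point is about 0.131 below the TCP (extension about 62 mm, to be confirmed by feel). Now I move over the tank at height and turn to its yaw.

play_rows:
  rows:
    - {"tx":1,"ty":0,"tz":1.5,"twist":2,"jaw":1}
    - {"tx":3,"ty":0,"tz":4.5,"twist":5,"jaw":1}
    - {"tx":5.2,"ty":0,"tz":7.5,"twist":8,"jaw":1}
    - {"tx":7.4,"ty":0,"tz":10.5,"twist":11,"jaw":1}
    - {"tx":9.6,"ty":0,"tz":13.5,"twist":14,"jaw":1}
    - {"tx":11.8,"ty":0,"tz":16.5,"twist":17,"jaw":1}
    - {"tx":14,"ty":0,"tz":19.5,"twist":20,"jaw":1}
    - {"tx":16.2,"ty":0,"tz":22.5,"twist":22,"jaw":1}
    - {"tx":18.4,"ty":0,"tz":25.5,"twist":23,"jaw":1}
    - {"tx":20,"ty":0,"tz":28,"twist":23.2,"jaw":1}
    - {"tx":20.8,"ty":0,"tz":29.2,"twist":23.2,"jaw":1}
    - {"tx":20.8,"ty":0,"tz":29.2,"twist":23.2,"jaw":1}

```text
time_s: 4.72
tcp_pos: [0.5774, 0.0522, 0.3327]
ee_rot: [-0.701, 0.094, -0.09, 0.701]
contact_force: [0.0, -0.1, -1.0]
opening: 0.253
```

play_rows:
  rows:
    - {"tx":0,"ty":0,"tz":0,"twist":0,"jaw":1}
    - {"tx":0,"ty":0,"tz":0,"twist":0,"jaw":1}
    - {"tx":0,"ty":0,"tz":0,"twist":0,"jaw":1}
    - {"tx":0,"ty":0,"tz":0,"twist":0,"jaw":1}

```text
time_s: 5.05
tcp_pos: [0.5771, 0.0477, 0.3354]
ee_rot: [0.701, -0.094, 0.094, -0.701]
contact_force: [-0.3, -0.9, -2.3]
opening: 0.247
```

Run:
```python
from m import *
s=ctrl.state();t=s['tcp_pos'];print(s['time_s'],t,R.from_quat(s['ee_rot']).as_euler('xyz',degrees=True),s['contact_force'],s['opening'])
for n in('scene','side','wrist'):
    c=cap(n); pickle.dump(c,open(n+'2.pkl','wb')); W=cloud(*c[1:])
    m=(np.hypot(W[...,0]-t[0],W[...,1]-t[1])<.035)&(W[...,2]>.15)&(W[...,2]<t[2]-.0); Q=W[m]
    print(n,m.sum(), np.sort(Q[:,2])[[0,3,8]] if len(Q)>9 else '')
    for z0,z1 in ((.215,.235),(.243,.268),(.276,.322),(.325,.335)):
        q=Q[(Q[:,2]>z0)&(Q[:,2]<z1)]
        if len(q): print(z0,len(q),q.min(0)[:2].round(3),q.max(0)[:2].round(3))
    save(c[0],n+'2.png')
```

```text
5.05 [0.57714664 0.04770734 0.3353897 ] [-9.00274532e+01  3.41581025e-02 -1.53152777e+01] [-0.30786928 -0.88072414 -2.2764729 ] 0.24679945596907832
scene 370 [0.20763035 0.21099464 0.21439159]
0.215 70 [0.574 0.033] [0.591 0.052]
0.243 25 [0.573 0.038] [0.582 0.048]
0.276 62 [0.554 0.025] [0.597 0.061]
0.325 112 [0.553 0.025] [0.595 0.058]
side 340 [0.20776607 0.2101214  0.21183667]
0.215 52 [0.571 0.035] [0.591 0.053]
0.243 28 [0.568 0.039] [0.579 0.051]
0.276 80 [0.554 0.026] [0.588 0.068]
0.325 70 [0.555 0.026] [0.589 0.066]
wrist 3033 [0.20834628 0.20913321 0.21118487]
0.215 437 [0.575 0.035] [0.594 0.054]
0.243 78 [0.572 0.047] [0.585 0.054]
0.276 264 [0.565 0.049] [0.6   0.069]
0.325 1134 [0.563 0.05 ] [0.599 0.068]
```

View pics/wrist2.png

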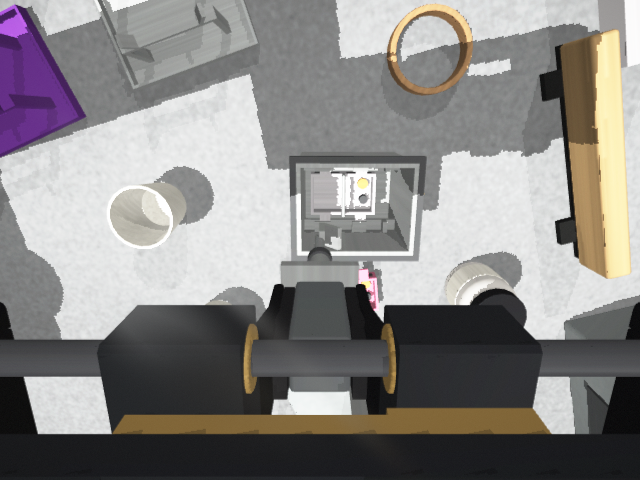

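Run:
```python
from m import *
a=np.deg2rad(-15.3);M=np.array([[np.cos(a),np.sin(a)],[-np.sin(a),np.cos(a)]]); t=ctrl.state()['tcp_pos']
for n in('scene','side','wrist'):
    c=pickle.load(open(n+'2.pkl','rb')); W=cloud(*c[1:]).reshape(-1,3); W=W[np.isfinite(W[:,0])]
    L=np.c_[(W[:,:2]-t[:2])@M.T,W[:,2]]*1000   # tool-yaw frame about the TCP
    def s(name,x0,x1,y0,y1,z0,z1):
        q=L[(L[:,0]>x0)&(L[:,0]<x1)&(L[:,1]>y0)&(L[:,1]<y1)&(L[:,2]>z0)&(L[:,2]<z1)]
        if len(q)>5: print(n,name,len(q),'x',np.percentile(q[:,0],[2,50,98]).round(1),'y',np.percentile(q[:,1],[2,50,98]).round(1),'z',np.percentile(q[:,2],[0,2,50,98]).round(1))
    s('hook',-25,30,-25,20,195,240); s('shaft',-15,15,-18,12,240,262); s('tube',-15,15,-18,14,272,312)
    s('handle',10,45,-25,20,59,70); s('rim',-40,110,-70,70,126,134); s('floor',-5,20,-20,20,28,42)
```

```text
scene hook 85 x [-2.3  2.1 13.3] y [-12.1  -5.4   4. ] z [207.6 209.  223.8 238.3]
scene shaft 20 x [-3.4  0.3  2.8] y [-7.1 -5.8 -0.9] z [243.  243.2 251.4 259.3]
scene tube 61 x [-6.2  2.4  5.7] y [-10.5  -7.1   1.9] z [272.3 272.3 282.4 296.7]
scene handle 29 x [21.9 25.5 27.3] y [-13.4   3.4  18.8] z [59.  59.7 65.  68.2]
scene rim 881 x [-28.2  37.4  95.1] y [-53.9  -6.   45.4] z [126.  126.4 129.9 133. ]
scene floor 78 x [-4.1  5.2 19. ] y [-2.1  9.6 18.9] z [30.9 31.9 35.3 41. ]
side hook 75 x [-4.8  0.2 13.1] y [-12.7  -6.8   4.6] z [207.8 208.4 221.3 239.3]
side shaft 20 x [-4.8 -2.2  0.2] y [-7.3 -5.5 -2.5] z [240.1 240.7 250.6 259.1]
side tube 68 x [-7.1 -3.8  3.1] y [-11.   -6.8  -0.4] z [272.3 272.5 287.9 306.1]
side handle 6 x [22.7 24.3 27. ] y [12.7 17.2 19.1] z [62.1 62.2 63.5 66.2]
side rim 503 x [-28.2  31.   93.9] y [-54.9  -9.8  45.5] z [126.  126.2 128.7 131.8]
wrist hook 535 x [-1.8  7.6 15.9] y [-9.5  1.   6.3] z [208.3 212.1 221.2 238.2]
wrist shaft 42 x [-2.3  0.3  3.6] y [-0.1  1.1  1.8] z [240.8 240.9 245.5 251.2]
wrist tube 148 x [-5.6  0.4  6.9] y [0.3 3.6 5. ] z [272.  272.1 275.8 284. ]
wrist handle 140 x [24.9 26.5 28.5] y [-23.4   1.2  19.3] z [59.2 61.7 64.1 65.7]
wrist rim 4468 x [-26.3  41.9  96.1] y [-51.9   8.3  46.7] z [126.  127.2 128.9 130.3]
wrist floor 669 x [-4.5  7.2 19.8] y [-19.7  -2.   15.4] z [31.4 32.1 33.9 35.5]
```

Hook-to-handle offset is about 25.5 mm in x and the hook is aligned in y to within 2 mm. I shift 1 mm in x and descend to well above the floor.

play_rows:
  rows:
    - {"tx":0.1,"ty":1,"tz":0,"twist":0,"jaw":1}
    - {"tx":0.1,"ty":3.5,"tz":0,"twist":0,"jaw":1}
    - {"tx":0.1,"ty":6.5,"tz":0,"twist":0,"jaw":1}
    - {"tx":0.1,"ty":9.5,"tz":0,"twist":0,"jaw":1}
    - {"tx":0.1,"ty":11.5,"tz":0,"twist":0,"jaw":1}
    - {"tx":0.1,"ty":13,"tz":0,"twist":0,"jaw":1}
    - {"tx":0.1,"ty":14,"tz":0,"twist":0,"jaw":1}
    - {"tx":0.1,"ty":14.5,"tz":0,"twist":0,"jaw":1}
    - {"tx":0.1,"ty":14.5,"tz":0,"twist":0,"jaw":1}
    - {"tx":0.1,"ty":14.5,"tz":0,"twist":0,"jaw":1}

```text
time_s: 6.03
tcp_pos: [0.5792, 0.0487, 0.191]
ee_rot: [-0.701, 0.093, -0.094, 0.701]
contact_force: [0.2, -0.1, -1.7]
opening: 0.251
```

Run:
```python
from m import *
s=ctrl.state();t=s['tcp_pos'];print(t,s['contact_force'],R.from_quat(s['ee_rot']).as_euler('xyz',degrees=True))
c=cap('wrist');pickle.dump(c,open('w3.pkl','wb'));save(c[0],'w3.png',(220,130,460,310),3)
```

```text
[0.57920669 0.04873724 0.19104211] [ 0.19750921 -0.0676929  -1.7154745 ] [-8.99886229e+01 -6.76052406e-02 -1.52058445e+01]
```

View pics/w3.png

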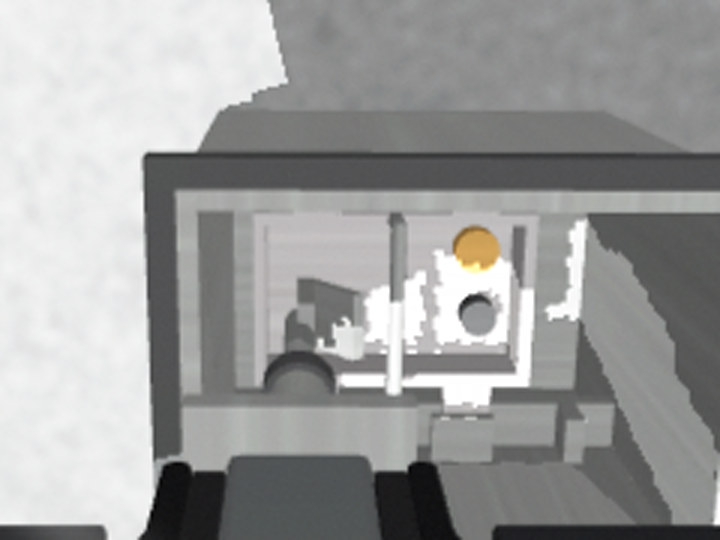

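The crop shows the hook (tip at about x=362) over the empty -x half, with the wire at about x=397, so there is clearance. Now I feel for the floor.

play_rows:
  rows:
    - {"tx":0,"ty":0.6,"tz":0,"twist":0,"jaw":1}
    - {"tx":0,"ty":1.2,"tz":0,"twist":0,"jaw":1}
    - {"tx":0,"ty":1.7,"tz":0,"twist":0,"jaw":1}
    - {"tx":0,"ty":1.7,"tz":0,"twist":0,"jaw":1}
    - {"tx":0,"ty":1.7,"tz":0,"twist":0,"jaw":1}
    - {"tx":0,"ty":1.7,"tz":0,"twist":0,"jaw":1}

```text
time_s: 6.58
tcp_pos: [0.5787, 0.0489, 0.1735]
ee_rot: [-0.701, 0.093, -0.094, 0.701]
contact_force: [0.0, -0.4, -2.2]
opening: 0.25
```

play_rows:
  rows:
    - {"tx":0,"ty":0.1,"tz":0,"twist":0,"jaw":1}
    - {"tx":0,"ty":0.2,"tz":0,"twist":0,"jaw":1}
    - {"tx":0,"ty":0.2,"tz":0,"twist":0,"jaw":1}
    - {"tx":0,"ty":0.2,"tz":0,"twist":0,"jaw":1}

```text
time_s: 6.92
tcp_pos: [0.5786, 0.0489, 0.1716]
ee_rot: [0.701, -0.094, 0.094, -0.701]
contact_force: [-0.3, -0.7, -2.0]
opening: 0.252
```

play_rows:
  rows:
    - {"tx":0,"ty":0.1,"tz":0,"twist":0,"jaw":1}
    - {"tx":0,"ty":0.2,"tz":0,"twist":0,"jaw":1}
    - {"tx":0,"ty":0.2,"tz":0,"twist":0,"jaw":1}
    - {"tx":0,"ty":0.2,"tz":0,"twist":0,"jaw":1}

```text
time_s: 7.25
tcp_pos: [0.5786, 0.0489, 0.1694]
ee_rot: [0.701, -0.094, 0.093, -0.701]
contact_force: [0.9, -0.1, -2.1]
opening: 0.252
```

play_rows:
  rows:
    - {"tx":0,"ty":0.08,"tz":0,"twist":0,"jaw":1}
    - {"tx":0,"ty":0.15,"tz":0,"twist":0,"jaw":1}
    - {"tx":0,"ty":0.15,"tz":0,"twist":0,"jaw":1}
    - {"tx":0,"ty":0.15,"tz":0,"twist":0,"jaw":1}

```text
time_s: 7.58
tcp_pos: [0.5786, 0.0489, 0.168]
ee_rot: [0.701, -0.094, 0.093, -0.701]
contact_force: [-0.5, -0.3, -2.6]
opening: 0.244
```

play_rows:
  rows:
    - {"tx":0,"ty":0.08,"tz":0,"twist":0,"jaw":1}
    - {"tx":0,"ty":0.15,"tz":0,"twist":0,"jaw":1}
    - {"tx":0,"ty":0.15,"tz":0,"twist":0,"jaw":1}
    - {"tx":0,"ty":0.15,"tz":0,"twist":0,"jaw":1}

```text
time_s: 7.92
tcp_pos: [0.5786, 0.0489, 0.1665]
ee_rot: [-0.701, 0.094, -0.093, 0.701]
contact_force: [0.7, 0.8, -1.1]
opening: 0.252
```

play_rows:
  rows:
    - {"tx":0,"ty":0.05,"tz":0,"twist":0,"jaw":1}
    - {"tx":0,"ty":0.1,"tz":0,"twist":0,"jaw":1}
    - {"tx":0,"ty":0.1,"tz":0,"twist":0,"jaw":1}
    - {"tx":0,"ty":0.1,"tz":0,"twist":0,"jaw":1}

```text
time_s: 8.25
tcp_pos: [0.5786, 0.0489, 0.1655]
ee_rot: [0.701, -0.094, 0.093, -0.701]
contact_force: [-0.2, -0.1, -1.6]
opening: 0.249
```

play_rows:
  rows:
    - {"tx":0,"ty":0.05,"tz":0,"twist":0,"jaw":1}
    - {"tx":0,"ty":0.1,"tz":0,"twist":0,"jaw":1}
    - {"tx":0,"ty":0.1,"tz":0,"twist":0,"jaw":1}
    - {"tx":0,"ty":0.1,"tz":0,"twist":0,"jaw":1}

```text
time_s: 8.58
tcp_pos: [0.5786, 0.0489, 0.1645]
ee_rot: [0.701, -0.094, 0.093, -0.701]
contact_force: [-0.0, -0.8, -1.5]
opening: 0.249
```

play_rows:
  rows:
    - {"tx":0,"ty":0,"tz":0,"twist":0,"jaw":1}

```text
time_s: 8.67
tcp_pos: [0.5786, 0.0488, 0.1645]
ee_rot: [0.701, -0.094, 0.093, -0.701]
contact_force: [0.3, 0.4, -1.7]
opening: 0.245
```

play_rows:
  rows:
    - {"tx":0,"ty":0.05,"tz":0,"twist":0,"jaw":1}
    - {"tx":0,"ty":0.1,"tz":0,"twist":0,"jaw":1}
    - {"tx":0,"ty":0.1,"tz":0,"twist":0,"jaw":1}
    - {"tx":0,"ty":0.1,"tz":0,"twist":0,"jaw":1}

```text
time_s: 9.0
tcp_pos: [0.5786, 0.0489, 0.1635]
ee_rot: [-0.701, 0.094, -0.093, 0.701]
contact_force: [-0.0, -0.5, -1.3]
opening: 0.25
```

play_rows:
  rows:
    - {"tx":0,"ty":0,"tz":0,"twist":0,"jaw":1}

```text
time_s: 9.08
tcp_pos: [0.5786, 0.0489, 0.1635]
ee_rot: [0.701, -0.094, 0.094, -0.701]
contact_force: [0.1, 0.1, -1.5]
opening: 0.251
```

play_rows:
  rows:
    - {"tx":0,"ty":0.05,"tz":0,"twist":0,"jaw":1}
    - {"tx":0,"ty":0.1,"tz":0,"twist":0,"jaw":1}
    - {"tx":0,"ty":0.1,"tz":0,"twist":0,"jaw":1}
    - {"tx":0,"ty":0.1,"tz":0,"twist":0,"jaw":1}

```text
time_s: 9.42
tcp_pos: [0.5788, 0.0489, 0.1627]
ee_rot: [-0.701, 0.093, -0.094, 0.701]
contact_force: [0.6, -0.5, 0.7]
opening: 0.248
```

play_rows:
  rows:
    - {"tx":0,"ty":0,"tz":0,"twist":0,"jaw":1}

```text
time_s: 9.5
tcp_pos: [0.5788, 0.0489, 0.1628]
ee_rot: [-0.701, 0.093, -0.094, 0.701]
contact_force: [-0.9, 0.7, 0.5]
opening: 0.25
```

The hook touches the floor at TCP z=0.163 (force jumped by 2.2 N). I back off 3 mm, slide the hook under the wire, then raise it around the wire while staying below seating height.

play_rows:
  rows:
    - {"tx":0,"ty":-0.2,"tz":0,"twist":0,"jaw":1}
    - {"tx":0,"ty":-0.35,"tz":0,"twist":0,"jaw":1}
    - {"tx":0.4,"ty":-0.35,"tz":0,"twist":0,"jaw":1}
    - {"tx":0.8,"ty":-0.35,"tz":0,"twist":0,"jaw":1}
    - {"tx":1.2,"ty":-0.35,"tz":0,"twist":0,"jaw":1}
    - {"tx":1.5,"ty":-0.35,"tz":0,"twist":0,"jaw":1}
    - {"tx":1.5,"ty":-0.35,"tz":0,"twist":0,"jaw":1}
    - {"tx":1.5,"ty":-0.35,"tz":0,"twist":0,"jaw":1}
    - {"tx":1.5,"ty":-0.35,"tz":0,"twist":0,"jaw":1}

```text
time_s: 10.25
tcp_pos: [0.5929, 0.0449, 0.1659]
ee_rot: [-0.701, 0.094, -0.093, 0.701]
contact_force: [0.7, -0.3, -1.4]
opening: 0.248
```

Run:
```python
from m import *
s=ctrl.state();t=s['tcp_pos'];print(t,s['contact_force'],R.from_quat(s['ee_rot']).as_euler('xyz',degrees=True))
c=cap('wrist');pickle.dump(c,open('w4.pkl','wb'));save(c[0],'w4.png',(220,130,460,310),3)
a=np.deg2rad(-15.3);M=np.array([[np.cos(a),np.sin(a)],[-np.sin(a),np.cos(a)]])
W=cloud(*c[1:]).reshape(-1,3);L=np.c_[(W[:,:2]-t[:2])@M.T,W[:,2]]*1000
q=L[(abs(L[:,0]-8)<25)&(L[:,1]>4)&(L[:,1]<18)&(L[:,2]>59)&(L[:,2]<70)];print('handle',len(q),np.percentile(q,[2,50,98],axis=0).round(1).tolist())
```

```text
[0.59288431 0.04494871 0.16586026] [ 0.6684414  -0.30803718 -1.35536375] [-9.00040984e+01  3.75809192e-02 -1.52035022e+01]
handle 143 [[0.2, 4.1, 59.9], [10.4, 9.4, 63.8], [12.5, 17.5, 65.5]]
```

View pics/w4.png

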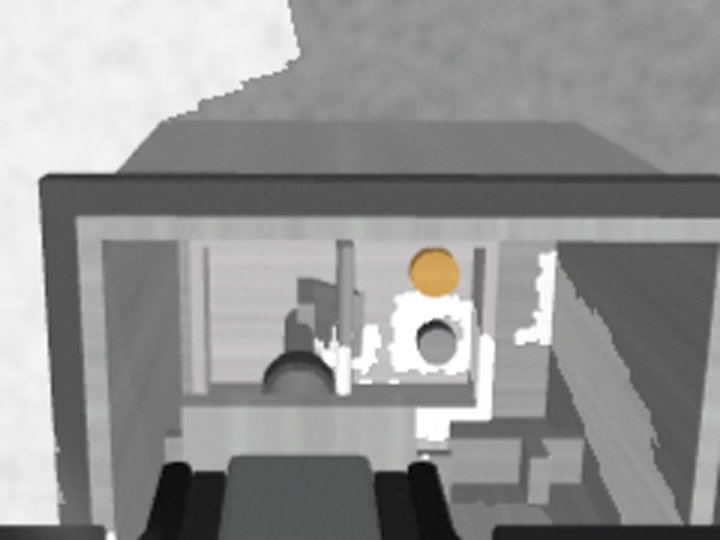

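The crop shows the hook under the wire, with its tip just past it; the wire is 10.5 mm ahead of the rod axis. I move +2 mm and raise 10 mm.

play_rows:
  rows:
    - {"tx":0.1,"ty":0,"tz":0,"twist":0,"jaw":1}
    - {"tx":0.2,"ty":0,"tz":0,"twist":0,"jaw":1}
    - {"tx":0.2,"ty":-0.2,"tz":0,"twist":0,"jaw":1}
    - {"tx":0.2,"ty":-0.4,"tz":0,"twist":0,"jaw":1}
    - {"tx":0.2,"ty":-0.6,"tz":0,"twist":0,"jaw":1}
    - {"tx":0.2,"ty":-0.8,"tz":0,"twist":0,"jaw":1}
    - {"tx":0.2,"ty":-1,"tz":0,"twist":0,"jaw":1}
    - {"tx":0.2,"ty":-1,"tz":0,"twist":0,"jaw":1}
    - {"tx":0.2,"ty":-1,"tz":0,"twist":0,"jaw":1}
    - {"tx":0.2,"ty":-1,"tz":0,"twist":0,"jaw":1}

```text
time_s: 11.13
tcp_pos: [0.595, 0.0444, 0.1761]
ee_rot: [-0.701, 0.094, -0.094, 0.701]
contact_force: [0.0, 0.1, -2.1]
opening: 0.25
```

play_rows:
  rows:
    - {"tx":0.1,"ty":0,"tz":0,"twist":0,"jaw":1}
    - {"tx":0.2,"ty":0,"tz":0,"twist":0,"jaw":1}
    - {"tx":0.3,"ty":0,"tz":0,"twist":0,"jaw":1}
    - {"tx":0.4,"ty":0,"tz":0,"twist":0,"jaw":1}
    - {"tx":0.4,"ty":0,"tz":0,"twist":0,"jaw":1}
    - {"tx":0.4,"ty":0,"tz":0,"twist":0,"jaw":1}

```text
time_s: 11.63
tcp_pos: [0.5983, 0.0435, 0.1758]
ee_rot: [-0.701, 0.094, -0.093, 0.701]
contact_force: [-1.8, 1.2, -1.9]
opening: 0.252
```

play_rows:
  rows:
    - {"tx":0.15,"ty":0,"tz":0,"twist":0,"jaw":1}
    - {"tx":0.3,"ty":0,"tz":0,"twist":0,"jaw":1}
    - {"tx":0.45,"ty":0,"tz":0,"twist":0,"jaw":1}
    - {"tx":0.6,"ty":0,"tz":0,"twist":0,"jaw":1}
    - {"tx":0.75,"ty":0,"tz":0,"twist":0,"jaw":1}
    - {"tx":0.9,"ty":0,"tz":0,"twist":0,"jaw":1}
    - {"tx":1.05,"ty":0,"tz":0,"twist":0,"jaw":1}
    - {"tx":1.2,"ty":0,"tz":0,"twist":0,"jaw":1}
    - {"tx":1.3,"ty":0,"tz":0,"twist":0,"jaw":1}
    - {"tx":1.3,"ty":0,"tz":0,"twist":0,"jaw":1}
    - {"tx":1.3,"ty":0,"tz":0,"twist":0,"jaw":1}

```text
time_s: 12.55
tcp_pos: [0.6118, 0.0399, 0.1761]
ee_rot: [0.701, -0.093, 0.094, -0.701]
contact_force: [-1.2, 0.5, -1.6]
opening: 0.253
```

Run:
```python
from m import *
s=ctrl.state();t=s['tcp_pos'];print(t,s['contact_force'],R.from_quat(s['ee_rot']).as_euler('xyz',degrees=True))
c=cap('wrist');pickle.dump(c,open('w5.pkl','wb'));save(c[0],'w5.png',(200,130,440,310),3)
a=np.deg2rad(-15.3);M=np.array([[np.cos(a),np.sin(a)],[-np.sin(a),np.cos(a)]])
W=cloud(*c[1:]).reshape(-1,3);L=np.c_[(W[:,:2]-t[:2])@M.T,W[:,2]]*1000
q=L[(abs(L[:,0]-8)<12)&(L[:,1]>4)&(L[:,1]<18)&(L[:,2]>61)&(L[:,2]<70)];print('handle',len(q),np.percentile(q,[2,50,98],axis=0).round(1).tolist())
L=np.c_[(W[:,:2]-[.6104,.0361])@M.T,W[:,2]]*1000
for y in(14,10,6):
    q=L[(abs(L[:,1]-y)<2)&(L[:,2]>61)&(L[:,2]<70)&(abs(L[:,0])<30)];print('handle tank x at y',y,len(q),np.median(q,0).round(1) if len(q) else '')
```

```text
[0.61175691 0.03987689 0.17614011] [-1.18551035  0.4583939  -1.64184297] [-8.99960109e+01 -3.98834884e-02 -1.52015898e+01]
handle 165 [[1.1, 4.2, 61.1], [6.0, 7.9, 63.8], [15.2, 17.7, 69.0]]
handle tank x at y 14 31 [ 5.6 13.9 63.9]
handle tank x at y 10 83 [ 7.  10.1 63.7]
handle tank x at y 6 79 [10.7  5.9 63.8]
```

play_rows:
  rows:
    - {"tx":0.1,"ty":0,"tz":0,"twist":0,"jaw":1}
    - {"tx":0.2,"ty":0,"tz":0,"twist":0,"jaw":1}
    - {"tx":0.25,"ty":0,"tz":0,"twist":0,"jaw":1}
    - {"tx":0.25,"ty":0,"tz":0,"twist":0,"jaw":1}
    - {"tx":0.25,"ty":0,"tz":0,"twist":0,"jaw":1}

```text
time_s: 13.02
tcp_pos: [0.6137, 0.0393, 0.1761]
ee_rot: [-0.701, 0.094, -0.093, 0.701]
contact_force: [-1.5, 0.4, -1.2]
opening: 0.25
```

play_rows:
  rows:
    - {"tx":0.05,"ty":0,"tz":0,"twist":0,"jaw":1}
    - {"tx":0.1,"ty":0,"tz":0,"twist":0,"jaw":1}
    - {"tx":0.1,"ty":0,"tz":0,"twist":0,"jaw":1}
    - {"tx":0.1,"ty":0,"tz":0,"twist":0,"jaw":1}

```text
time_s: 13.35
tcp_pos: [0.615, 0.039, 0.176]
ee_rot: [-0.701, 0.093, -0.094, 0.701]
contact_force: [-1.5, 1.1, -0.8]
opening: 0.247
```

play_rows:
  rows:
    - {"tx":0.05,"ty":0,"tz":0,"twist":0,"jaw":1}
    - {"tx":0.1,"ty":0,"tz":0,"twist":0,"jaw":1}
    - {"tx":0.1,"ty":0,"tz":0,"twist":0,"jaw":1}
    - {"tx":0.1,"ty":0,"tz":0,"twist":0,"jaw":1}

```text
time_s: 13.68
tcp_pos: [0.6158, 0.0387, 0.176]
ee_rot: [-0.701, 0.094, -0.094, 0.701]
contact_force: [-1.7, 0.1, -1.2]
opening: 0.25
```

Run:
```python
from m import *
s=ctrl.state();t=s['tcp_pos'];print(t,s['contact_force'])
c=cap('wrist');pickle.dump(c,open('w6.pkl','wb'));save(c[0],'w6.png',(200,130,440,310),3)
a=np.deg2rad(-15.3);M=np.array([[np.cos(a),np.sin(a)],[-np.sin(a),np.cos(a)]])
W=cloud(*c[1:]).reshape(-1,3)
L=np.c_[(W[:,:2]-[.6104,.0361])@M.T,W[:,2]]*1000
for y in(18,14,10): 
    q=L[(abs(L[:,1]-y)<2)&(L[:,2]>61)&(L[:,2]<70)&(abs(L[:,0])<30)];print('handle tank x at y',y,len(q),np.median(q,0).round(1) if len(q) else '')
```

```text
[0.6158475  0.03874681 0.17603862] [-1.67835557  0.05587777 -1.19464948]
handle tank x at y 18 30 [ 9.8 18.2 64.2]
handle tank x at y 14 28 [ 9.8 13.8 64.1]
handle tank x at y 10 69 [10.5 10.1 63.9]
```

View pics/w6.png

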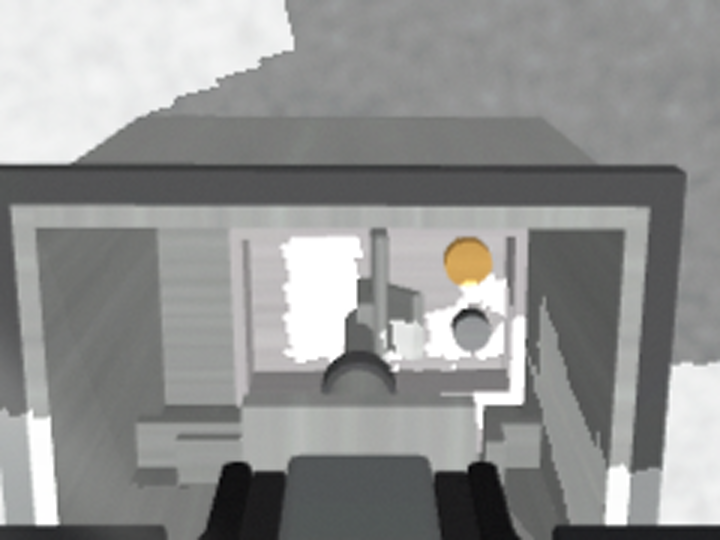

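The handle is at tank x≈9.8, near the stop position 10.5, with 6 mm to spare either way. The wire lies between the shaft and the tip. Now I lift slowly to seat it.

play_rows:
  rows:
    - {"tx":0,"ty":-0.1,"tz":0,"twist":0,"jaw":1}
    - {"tx":0,"ty":-0.2,"tz":0,"twist":0,"jaw":1}
    - {"tx":0,"ty":-0.3,"tz":0,"twist":0,"jaw":1}
    - {"tx":0,"ty":-0.4,"tz":0,"twist":0,"jaw":1}
    - {"tx":0,"ty":-0.5,"tz":0,"twist":0,"jaw":1}
    - {"tx":0,"ty":-0.6,"tz":0,"twist":0,"jaw":1}
    - {"tx":0,"ty":-0.6,"tz":0,"twist":0,"jaw":1}
    - {"tx":0,"ty":-0.6,"tz":0,"twist":0,"jaw":1}

```text
time_s: 14.4
tcp_pos: [0.6161, 0.0387, 0.1821]
ee_rot: [0.701, -0.093, 0.094, -0.701]
contact_force: [-0.5, -0.4, -2.7]
opening: 0.25
```

play_rows:
  rows:
    - {"tx":0,"ty":-0.05,"tz":0,"twist":0,"jaw":1}
    - {"tx":0,"ty":-0.1,"tz":0,"twist":0,"jaw":1}
    - {"tx":0,"ty":-0.15,"tz":0,"twist":0,"jaw":1}
    - {"tx":0,"ty":-0.2,"tz":0,"twist":0,"jaw":1}
    - {"tx":0,"ty":-0.2,"tz":0,"twist":0,"jaw":1}
    - {"tx":0,"ty":-0.2,"tz":0,"twist":0,"jaw":1}

```text
time_s: 14.9
tcp_pos: [0.6158, 0.0387, 0.1841]
ee_rot: [0.701, -0.093, 0.094, -0.701]
contact_force: [0.0, -0.6, -4.3]
opening: 0.252
```

play_rows:
  rows:
    - {"tx":0,"ty":-0.05,"tz":0,"twist":0,"jaw":1}
    - {"tx":0,"ty":-0.1,"tz":0,"twist":0,"jaw":1}
    - {"tx":0,"ty":-0.15,"tz":0,"twist":0,"jaw":1}
    - {"tx":0,"ty":-0.2,"tz":0,"twist":0,"jaw":1}
    - {"tx":0,"ty":-0.25,"tz":0,"twist":0,"jaw":1}
    - {"tx":0,"ty":-0.3,"tz":0,"twist":0,"jaw":1}
    - {"tx":0,"ty":-0.3,"tz":0,"twist":0,"jaw":1}
    - {"tx":0,"ty":-0.3,"tz":0,"twist":0,"jaw":1}

```text
time_s: 15.57
tcp_pos: [0.6158, 0.0388, 0.1871]
ee_rot: [-0.701, 0.094, -0.094, 0.701]
contact_force: [-0.4, -0.1, -4.3]
opening: 0.251
```

play_rows:
  rows:
    - {"tx":0,"ty":-0.1,"tz":0,"twist":0,"jaw":1}
    - {"tx":0,"ty":-0.2,"tz":0,"twist":0,"jaw":1}
    - {"tx":0,"ty":-0.3,"tz":0,"twist":0,"jaw":1}
    - {"tx":0,"ty":-0.4,"tz":0,"twist":0,"jaw":1}
    - {"tx":0,"ty":-0.5,"tz":0,"twist":0,"jaw":1}
    - {"tx":0,"ty":-0.5,"tz":0,"twist":0,"jaw":1}
    - {"tx":0,"ty":-0.5,"tz":0,"twist":0,"jaw":1}

```text
time_s: 16.15
tcp_pos: [0.6159, 0.0388, 0.1922]
ee_rot: [0.701, -0.093, 0.094, -0.701]
contact_force: [0.2, -0.0, -4.4]
opening: 0.25
```

```bash
cat > bk.py <<'E'
from m import *
import sys
# basket seen from all cameras, in the tool-yaw frame about the TCP; z world mm
def look(tag,yaw,zh):
    s=ctrl.state();t=s['tcp_pos'];print(s['time_s'],t,s['contact_force'],R.from_quat(s['ee_rot']).as_euler('xyz',degrees=True).round(2))
    a=np.deg2rad(yaw);M=np.array([[np.cos(a),np.sin(a)],[-np.sin(a),np.cos(a)]])
    for n in('scene','side','wrist'):
        c=cap(n);pickle.dump(c,open(n+tag+'.pkl','wb'));save(c[0],n+tag+'.png')
        W=cloud(*c[1:]).reshape(-1,3);W=W[np.isfinite(W[:,0])];L=np.c_[(W[:,:2]-t[:2])@M.T,W[:,2]]*1000
        def f(nm,x0,x1,y0,y1,z0,z1):
            q=L[(L[:,0]>x0)&(L[:,0]<x1)&(L[:,1]>y0)&(L[:,1]<y1)&(L[:,2]>z0)&(L[:,2]<z1)]
            if len(q)>5: print(n,nm,len(q),np.percentile(q,[3,50,97],axis=0).round(1).tolist())
        o=t[2]*1000-146.6+ 28.5+0-63.5+zh  # rough basket origin height when hanging
        f('handle+y',-8,20,11,18,o+28,o+38); f('handle-y',-8,20,-22,-13,o+28,o+38)
        f('top',-45,55,-28,26,o+18,o+27)
        f('top+x',26,55,-28,26,o+12,o+32); f('top-x',-45,-18,-28,26,o+12,o+32)
        f('tabs+y',-40,50,27,42,o+10,o+30); f('tabs-y',-40,50,-45,-28,o+10,o+30)
if __name__=='__main__': look(sys.argv[1],float(sys.argv[2]),float(sys.argv[3]))
E
python3 bk.py 7 -15.3 35
```

```text
16.15 [0.61585111 0.03875537 0.19217495] [ 0.16303612 -0.04153955 -4.39631613] [-9.00e+01 -1.00e-02 -1.52e+01]
scene handle+y 6 [[3.4, 11.5, 76.2], [5.3, 15.1, 77.0], [6.4, 17.6, 80.0]]
scene handle-y 7 [[2.3, -21.2, 75.1], [5.5, -17.3, 77.5], [6.6, -14.6, 79.5]]
scene top 107 [[-33.1, -23.6, 63.7], [9.1, 12.7, 66.7], [50.0, 25.1, 71.7]]
scene top+x 65 [[48.1, -25.7, 58.0], [49.4, -2.0, 67.8], [50.8, 21.7, 76.3]]
scene top-x 52 [[-41.6, -15.9, 58.6], [-29.8, 4.7, 64.8], [-27.1, 24.2, 69.1]]
scene tabs+y 118 [[-23.8, 27.4, 58.1], [3.8, 34.4, 65.6], [49.7, 37.5, 75.2]]
scene tabs-y 20 [[47.9, -43.9, 57.0], [49.2, -36.5, 65.8], [49.9, -28.4, 73.9]]
side top 40 [[-19.9, 9.8, 63.6], [4.7, 18.4, 66.0], [47.3, 25.5, 71.8]]
side top+x 38 [[27.9, 6.1, 58.7], [45.6, 17.4, 65.4], [47.7, 25.1, 76.8]]
side top-x 7 [[-21.7, 17.0, 60.2], [-20.0, 21.5, 63.6], [-19.3, 25.5, 66.0]]
side tabs+y 123 [[-23.1, 28.1, 57.6], [6.1, 35.2, 65.0], [48.1, 38.2, 74.8]]
wrist handle+y 49 [[4.4, 11.3, 74.9], [5.8, 14.7, 76.1], [7.3, 17.8, 77.6]]
wrist top 1083 [[-30.0, -23.7, 63.7], [3.8, 11.8, 65.2], [47.5, 22.9, 70.9]]
wrist top+x 808 [[27.7, -25.1, 58.5], [40.2, -1.0, 63.7], [47.6, 21.8, 76.1]]
wrist top-x 425 [[-30.2, -22.8, 58.4], [-27.8, 2.3, 65.6], [-18.7, 21.3, 67.2]]
wrist tabs+y 484 [[-37.4, 40.0, 56.1], [6.6, 40.2, 65.9], [47.3, 40.4, 75.3]]
wrist tabs-y 615 [[-39.5, -44.3, 56.6], [33.0, -40.2, 60.8], [47.5, -31.2, 74.4]]
```

The force is steady at -4.4 N, so the basket hangs free at about 0.24 kg. I lift it out smoothly.

play_rows:
  rows:
    - {"tx":0,"ty":-0.2,"tz":0,"twist":0,"jaw":1}
    - {"tx":0,"ty":-0.6,"tz":0,"twist":0,"jaw":1}
    - {"tx":0,"ty":-1.2,"tz":0,"twist":0,"jaw":1}
    - {"tx":0,"ty":-2,"tz":0,"twist":0,"jaw":1}
    - {"tx":0,"ty":-3,"tz":0,"twist":0,"jaw":1}
    - {"tx":0,"ty":-4,"tz":0,"twist":0,"jaw":1}
    - {"tx":0,"ty":-5,"tz":0,"twist":0,"jaw":1}
    - {"tx":0,"ty":-6,"tz":0,"twist":0,"jaw":1}
    - {"tx":0,"ty":-7,"tz":0,"twist":0,"jaw":1}
    - {"tx":0,"ty":-8,"tz":0,"twist":0,"jaw":1}
    - {"tx":0,"ty":-8.6,"tz":0,"twist":0,"jaw":1}
    - {"tx":0,"ty":-9,"tz":0,"twist":0,"jaw":1}

```text
time_s: 17.3
tcp_pos: [0.6162, 0.0387, 0.2835]
ee_rot: [-0.701, 0.093, -0.094, 0.701]
contact_force: [0.4, -0.0, -3.4]
opening: 0.254
```

play_rows:
  rows:
    - {"tx":0,"ty":-0.6,"tz":0,"twist":0,"jaw":1}
    - {"tx":0,"ty":-1.4,"tz":0,"twist":0,"jaw":1}
    - {"tx":0,"ty":-2.3,"tz":0,"twist":0,"jaw":1}
    - {"tx":0,"ty":-3.2,"tz":0,"twist":0,"jaw":1}
    - {"tx":0,"ty":-4,"tz":0,"twist":0,"jaw":1}
    - {"tx":0,"ty":-4.6,"tz":0,"twist":0,"jaw":1}
    - {"tx":0,"ty":-5,"tz":0,"twist":0,"jaw":1}
    - {"tx":0,"ty":-5,"tz":0,"twist":0,"jaw":1}
    - {"tx":0,"ty":-5,"tz":0,"twist":0,"jaw":1}
    - {"tx":0,"ty":-5,"tz":0,"twist":0,"jaw":1}
    - {"tx":0,"ty":-5,"tz":0,"twist":0,"jaw":1}

```text
time_s: 18.22
tcp_pos: [0.6154, 0.0388, 0.3313]
ee_rot: [0.701, -0.094, 0.093, -0.701]
contact_force: [-0.1, -0.0, -4.5]
opening: 0.248
```

```bash
python3 bk.py 8 -15.3 35
```

```text
18.2167 [0.61537873 0.03881384 0.33134969] [-0.13099992 -0.04273612 -4.53357854] [-9.001e+01  9.000e-02 -1.520e+01]
scene handle+y 6 [[3.4, 11.6, 213.5], [5.0, 15.1, 216.5], [5.4, 17.0, 219.7]]
scene handle-y 10 [[3.2, -21.4, 214.5], [5.0, -17.8, 216.5], [6.6, -13.7, 218.9]]
scene top 207 [[-31.8, -27.0, 203.0], [4.8, -0.3, 205.3], [39.1, 24.8, 209.3]]
scene top+x 95 [[27.8, -26.0, 197.1], [37.9, -0.6, 203.3], [40.3, 22.8, 207.2]]
scene top-x 89 [[-32.6, -26.4, 197.3], [-29.6, -3.6, 204.4], [-20.2, 19.4, 208.9]]
scene tabs+y 31 [[-20.4, 28.1, 202.1], [19.0, 30.5, 204.8], [30.0, 33.3, 207.1]]
scene tabs-y 72 [[-21.2, -40.3, 201.1], [18.3, -34.3, 205.2], [29.2, -28.5, 208.6]]
side top 121 [[-32.3, -26.8, 202.8], [-1.0, -3.5, 204.5], [37.4, 24.2, 211.3]]
side top+x 53 [[26.8, -26.6, 198.2], [36.7, -0.4, 202.3], [40.8, 23.1, 204.5]]
side top-x 72 [[-33.0, -26.8, 197.3], [-30.0, -3.8, 202.6], [-19.7, 21.9, 206.3]]
side tabs+y 15 [[-21.5, 27.1, 201.9], [-14.6, 30.5, 204.0], [27.9, 34.2, 206.3]]
side tabs-y 51 [[-22.2, -39.5, 198.3], [-3.7, -33.8, 203.5], [29.8, -28.4, 205.7]]
wrist handle+y 50 [[4.5, 11.5, 214.5], [5.9, 14.4, 215.7], [7.4, 17.9, 216.7]]
wrist top 1148 [[-29.8, -23.5, 202.9], [1.7, 18.1, 204.3], [41.1, 25.1, 206.6]]
wrist top+x 550 [[27.1, -24.6, 197.5], [38.6, 1.3, 203.0], [41.5, 24.3, 204.5]]
wrist top-x 432 [[-30.1, -22.9, 197.8], [-27.6, 2.6, 204.9], [-18.7, 22.7, 206.5]]
wrist tabs+y 350 [[-19.3, 27.1, 200.3], [19.8, 30.7, 204.2], [30.8, 33.8, 205.8]]
wrist tabs-y 13 [[31.0, -37.6, 202.3], [31.2, -33.1, 203.3], [31.3, -28.6, 204.3]]
```

View pics/wrist8.png

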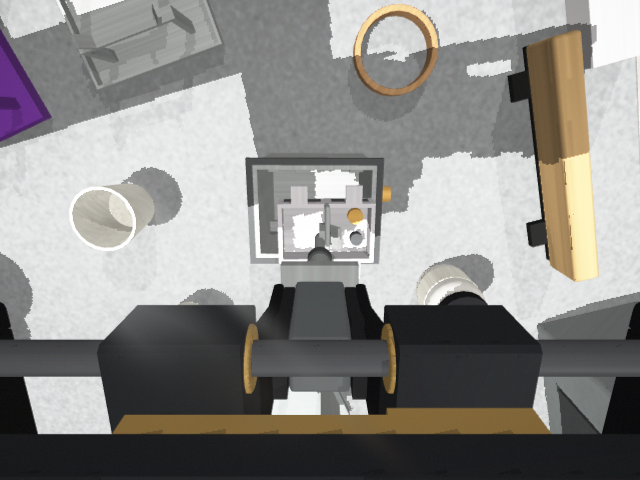

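The basket hangs level on the hook, clear of the tank, with its centre about (+5.5,-2.5) mm from the TCP. Next I refine the rack pose from the new clouds.

```bash
cat > rk.py <<'E'
from m import *
def rack(tag,names=('scene','side','wrist')):
    for n in names:
        c=pickle.load(open(n+tag+'.pkl','rb'));W=cloud(*c[1:]).reshape(-1,3)
        k=(W[:,0]>.36)&(W[:,0]<.6)&(W[:,1]>.18)&(W[:,1]<.38)
        for nm,z0,z1 in(('tray',.009,.018),('rails',.063,.073),('stops',.076,.092)):
            Q=W[k&(W[:,2]>z0)&(W[:,2]<z1)]
            if len(Q)>20:
                print(n,nm,rect(Q),np.percentile(Q*1000,[2,50,98],axis=0).round(1).tolist())
                if nm!='tray':
                    a=np.deg2rad(3);L=(Q[:,:2]-[.4746,.2763])@np.array([[np.cos(a),-np.sin(a)],[np.sin(a),np.cos(a)]])*1000
                    for sg in(1,-1):
                        q=L[L[:,1]*sg>0]
                        if len(q)>15: print('   side',sg,len(q),'x',np.percentile(q[:,0],[2,98]).round(1),'y',np.percentile(q[:,1],[3,50,97]).round(1),'slope deg',np.rad2deg(np.polyfit(q[:,0],q[:,1],1)[0]).round(2)+3)
if __name__=='__main__':
    import sys; rack(sys.argv[1])
E
python3 rk.py 8
```

```text
scene tray (array([475.8, 262.8]), array([152.7, 102.9]), 2.9, 215) [[399.6, 210.1, 9.4], [449.1, 218.8, 13.9], [551.6, 307.1, 17.6]]
scene rails (array([455.1, 241.4]), array([15.5, 59.4]), 89.8, 91) [[428.2, 233.8, 63.6], [458.5, 238.5, 69.2], [483.1, 247.5, 72.5]]
   side -1 91 x [-48.2   6.5] y [-40.8 -37.2 -28. ] slope deg 2.14
scene stops (array([437.7, 239.6]), array([13.3,  7.8]), 82.9, 23) [[433.7, 232.9, 77.1], [438.0, 238.0, 83.5], [441.4, 246.2, 90.2]]
   side -1 23 x [-42.8 -34.9] y [-41.4 -36.4 -28. ] slope deg 1.22
side tray (array([475.7, 275.5]), array([153.9, 131.8]), 2.1, 322) [[398.8, 210.5, 9.2], [464.2, 256.3, 13.3], [551.6, 339.7, 17.3]]
side rails (array([475.4, 275.2]), array([102. ,  85.9]), 2.7, 286) [[425.7, 233.7, 63.5], [472.0, 249.4, 68.2], [523.8, 316.3, 72.2]]
   side 1 141 x [-49.4  48.1] y [25.9 31.  40.8] slope deg 2.08
   side -1 145 x [-49.2  47.6] y [-41.7 -37.1 -27.6] slope deg 2.19
side stops (array([476.3, 275.3]), array([86.3, 83.2]), 1.9, 56) [[432.3, 233.6, 76.3], [511.3, 249.3, 82.7], [519.8, 316.9, 88.0]]
   side 1 26 x [-40.8  44.4] y [26.2 32.9 39.3] slope deg 4.43
   side -1 30 x [-41.8  43.7] y [-41.3 -35.2 -27.9] slope deg 3.4699999999999998
wrist tray (array([477.7, 261.4]), array([151.,  94.]), 2.9, 1184) [[402.1, 212.0, 9.3], [455.3, 220.5, 14.5], [554.2, 300.0, 17.0]]
wrist rails (array([478.5, 242.6]), array([100.9,  12.9]), 3.0, 1455) [[432.9, 235.0, 63.9], [482.6, 242.0, 69.0], [528.1, 249.8, 71.3]]
   side -1 1455 x [-43.8  51.7] y [-39.8 -35.  -28. ] slope deg 3.6
wrist stops (array([478.9, 242.9]), array([86.7, 12.8]), 3.0, 323) [[436.0, 234.9, 76.3], [442.2, 241.7, 84.5], [521.3, 250.3, 87.7]]
   side -1 323 x [-40.4  45.1] y [-39.7 -34.2 -27.8] slope deg 2.59
```

play_rows:
  rows:
    - {"tx":-0.3,"ty":0,"tz":0.3,"twist":0,"jaw":1}
    - {"tx":-0.9,"ty":0,"tz":0.9,"twist":-1,"jaw":1}
    - {"tx":-1.8,"ty":0,"tz":1.7,"twist":-2,"jaw":1}
    - {"tx":-3,"ty":0,"tz":2.9,"twist":-3,"jaw":1}
    - {"tx":-4.4,"ty":0,"tz":4.2,"twist":-4.5,"jaw":1}
    - {"tx":-5.8,"ty":0,"tz":5.6,"twist":-6,"jaw":1}
    - {"tx":-7.2,"ty":0,"tz":7,"twist":-7.5,"jaw":1}
    - {"tx":-8.6,"ty":0,"tz":8.3,"twist":-9,"jaw":1}
    - {"tx":-10,"ty":0,"tz":9.7,"twist":-10.5,"jaw":1}
    - {"tx":-11.4,"ty":0,"tz":11,"twist":-12,"jaw":1}
    - {"tx":-12.8,"ty":0,"tz":12.4,"twist":-13.5,"jaw":1}
    - {"tx":-14.2,"ty":0,"tz":13.7,"twist":-15,"jaw":1}

```text
time_s: 19.37
tcp_pos: [0.5126, 0.2105, 0.3323]
ee_rot: [-0.707, 0.0, 0.0, 0.707]
contact_force: [-0.0, -0.1, -4.2]
opening: 0.253
```

Run:
```python
from h import *
s=ctrl.state();t=s['tcp_pos'];y=np.deg2rad(R.from_quat(s['ee_rot']).as_euler('xyz',degrees=True)[2]);print(t,np.rad2deg(y),s['contact_force'])
d=np.array([.4724,.2787])-t[:2];print(d@[np.cos(y),np.sin(y)],d@[-np.sin(y),np.cos(y)])
```

```text
[0.51256965 0.21045624 0.33231925] 0.0006836492997140587 [-0.03534117 -0.06316436 -4.17040956]
-0.04016883508148272 0.0682442421781236
```

play_rows:
  rows:
    - {"tx":-0.8,"ty":0,"tz":1.4,"twist":-1,"jaw":1}
    - {"tx":-1.6,"ty":0,"tz":2.8,"twist":-2,"jaw":1}
    - {"tx":-2.3,"ty":0,"tz":4,"twist":-3,"jaw":1}
    - {"tx":-2.9,"ty":0,"tz":5,"twist":-3,"jaw":1}
    - {"tx":-3.4,"ty":0,"tz":5.8,"twist":-3,"jaw":1}
    - {"tx":-3.8,"ty":0,"tz":6.4,"twist":-3,"jaw":1}
    - {"tx":-4,"ty":0,"tz":6.8,"twist":-3,"jaw":1}
    - {"tx":-4,"ty":0,"tz":6.8,"twist":-3,"jaw":1}
    - {"tx":-4,"ty":0,"tz":6.8,"twist":-3,"jaw":1}
    - {"tx":-4,"ty":0,"tz":6.8,"twist":-3,"jaw":1}
    - {"tx":-4,"ty":0,"tz":6.8,"twist":-3,"jaw":1}

```text
time_s: 20.28
tcp_pos: [0.4754, 0.2758, 0.332]
ee_rot: [0.707, 0.017, -0.017, -0.707]
contact_force: [-0.2, -0.1, -4.4]
opening: 0.249
```

```bash
python3 bk.py 9 3 35; echo; python3 rk.py 9
```

```text
20.2833 [0.4753835  0.27577229 0.33199654] [-0.15314839 -0.09887528 -4.40499413] [-9.002e+01 -1.000e-02  2.740e+00]
scene top 142 [[-32.7, -27.4, 203.5], [3.9, -6.1, 205.7], [39.6, 23.3, 210.6]]
scene top+x 65 [[26.7, -27.4, 198.3], [36.7, -3.6, 203.8], [40.0, 21.4, 206.7]]
scene top-x 75 [[-33.0, -26.8, 198.0], [-28.6, 5.4, 205.3], [-18.8, 21.2, 209.5]]
scene tabs+y 18 [[-22.9, 27.4, 202.0], [19.2, 30.2, 205.2], [28.5, 32.0, 207.9]]
scene tabs-y 55 [[-22.4, -40.8, 201.1], [12.5, -35.2, 205.3], [29.2, -28.5, 209.0]]
side top 94 [[-32.0, -27.5, 203.6], [-3.6, -3.5, 205.2], [37.2, 23.5, 211.3]]
side top+x 46 [[27.8, -26.9, 197.7], [36.8, 0.7, 202.0], [39.8, 21.8, 205.3]]
side top-x 68 [[-33.3, -26.8, 197.8], [-30.0, -0.3, 202.9], [-19.0, 23.1, 206.5]]
side tabs+y 13 [[-21.6, 27.3, 203.0], [-15.7, 30.1, 204.4], [29.3, 33.4, 205.5]]
side tabs-y 42 [[-25.7, -39.5, 199.7], [-5.0, -34.1, 203.5], [28.0, -28.1, 206.9]]
wrist handle+y 48 [[4.6, 11.2, 214.3], [6.0, 14.5, 215.8], [7.4, 17.7, 217.4]]
wrist top 1076 [[-29.9, -23.5, 203.5], [-4.8, 18.1, 205.0], [40.6, 25.2, 207.2]]
wrist top+x 549 
[... 1566 characters left out ...]
0.2] slope deg 4.1
   side -1 32 x [-41.2  43.5] y [-41.5 -35.3 -28.3] slope deg 3.9699999999999998
wrist tray (array([477. , 276.9]), array([150.3, 124.2]), 3.0, 1120) [[401.0, 213.0, 9.9], [465.6, 308.3, 14.8], [553.2, 341.0, 16.7]]
wrist rails (array([476.9, 277.3]), array([100.3,  79.4]), 3.1, 964) [[427.0, 242.3, 67.0], [474.1, 310.9, 69.1], [523.7, 318.5, 71.3]]
   side 1 930 x [-45.8  51.1] y [28.7 34.9 40.3] slope deg 3.01
   side -1 34 x [-47.7 -44.9] y [-38.5 -33.  -27.2] slope deg 35.18
wrist stops (array([475.4, 310.8]), array([85.8, 12. ]), 3.0, 224) [[432.8, 303.4, 76.6], [509.9, 311.1, 84.6], [518.1, 318.6, 87.8]]
   side 1 224 x [-40.1  45.3] y [28.9 34.6 40.4] slope deg 2.87
```

View pics/wrist9.png

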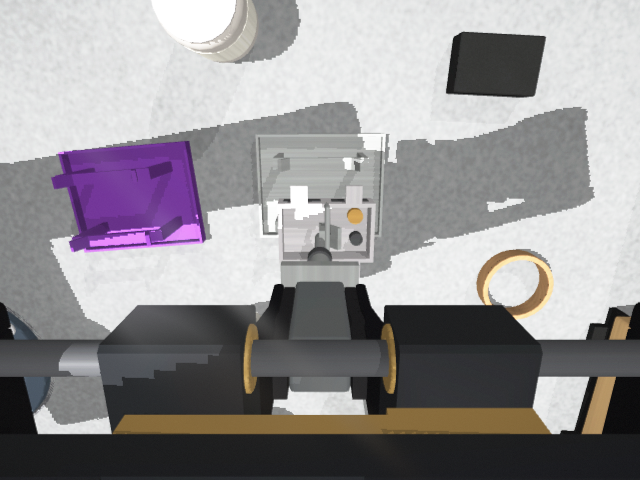

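Both camera sets agree that the basket must move (-4,+3) mm in the rack frame. I correct that and descend to about 12 mm above the seat.

play_rows:
  rows:
    - {"tx":-0.2,"ty":0.3,"tz":0.15,"twist":-0.3,"jaw":1}
    - {"tx":-0.4,"ty":1,"tz":0.3,"twist":-0.3,"jaw":1}
    - {"tx":-0.4,"ty":2.2,"tz":0.3,"twist":-0.3,"jaw":1}
    - {"tx":-0.4,"ty":3.6,"tz":0.3,"twist":-0.3,"jaw":1}
    - {"tx":-0.4,"ty":5,"tz":0.3,"twist":-0.3,"jaw":1}
    - {"tx":-0.4,"ty":6.4,"tz":0.3,"twist":-0.3,"jaw":1}
    - {"tx":-0.4,"ty":7.8,"tz":0.3,"twist":-0.3,"jaw":1}
    - {"tx":-0.4,"ty":9,"tz":0.3,"twist":-0.3,"jaw":1}
    - {"tx":-0.4,"ty":10,"tz":0.3,"twist":-0.3,"jaw":1}
    - {"tx":-0.4,"ty":10.6,"tz":0.3,"twist":-0.3,"jaw":1}
    - {"tx":-0.4,"ty":10.6,"tz":0.3,"twist":-0.3,"jaw":1}
    - {"tx":-0.4,"ty":10.6,"tz":0.3,"twist":-0.3,"jaw":1}

```text
time_s: 21.43
tcp_pos: [0.4707, 0.2792, 0.2259]
ee_rot: [0.707, 0.019, -0.019, -0.707]
contact_force: [-0.3, 0.5, -3.6]
opening: 0.254
```

play_rows:
  rows:
    - {"tx":0,"ty":0,"tz":0,"twist":0,"jaw":1}
    - {"tx":0,"ty":0,"tz":0,"twist":0,"jaw":1}
    - {"tx":0,"ty":0,"tz":0,"twist":0,"jaw":1}

```text
time_s: 21.68
tcp_pos: [0.4712, 0.2793, 0.2268]
ee_rot: [-0.707, -0.02, 0.019, 0.707]
contact_force: [-0.9, -0.8, -4.3]
opening: 0.253
```

```bash
python3 bk.py A 3 35; echo
python3 - <<'E'
from h import *
import pickle
# rack frame check, each camera with its own rack centre
import numpy as np
for n,c0 in(('scene',(.4749,.2757)),('side',(.4749,.2757)),('wrist',(.4771,.2770))):
    c=pickle.load(open(n+'A.pkl','rb'));W=cloud(*c[1:]).reshape(-1,3);a=np.deg2rad(3)
    L=np.c_[(W[:,:2]-c0)@np.array([[np.cos(a),-np.sin(a)],[np.sin(a),np.cos(a)]]),W[:,2]]*1000
    def f(nm,k): 
        q=L[k]; 
        if len(q)>4: print(n,nm,len(q),np.percentile(q,[3,50,97],axis=0).round(1).tolist())
    z=L[:,2];X=L[:,0];Y=L[:,1]
    f('body',(abs(X)<45)&(abs(Y)<27)&(z>94)&(z<108))
    f('tab+y',(abs(X)<34)&(Y>26)&(Y<45)&(z>90)&(z<112)); f('tab-y',(abs(X)<34)&(Y<-26)&(Y>-45)&(z>90)&(z<112))
    f('rail+y',(abs(X)<50)&(Y>22)&(Y<48)&(z>64)&(z<73)); f('rail-y',(abs(X)<50)&(Y<-22)&(Y>-48)&(z>64)&(z<73))
E
```

```text
21.6833 [0.47124113 0.2793174  0.2268289 ] [-0.88237506 -0.84108353 -4.28719637] [-89.97  -0.09   3.1 ]
scene handle-y 6 [[3.4, -18.2, 109.3], [4.5, -15.3, 112.4], [8.8, -13.5, 114.3]]
scene top 117 [[-31.9, -26.8, 98.4], [3.3, 0.8, 100.6], [39.9, 23.2, 104.3]]
scene top+x 58 [[26.9, -26.9, 92.9], [37.1, 1.4, 98.6], [40.2, 22.3, 102.2]]
scene top-x 64 [[-32.1, -27.0, 92.9], [-28.8, 2.4, 99.7], [-19.2, 21.4, 104.0]]
scene tabs+y 16 [[-17.1, 27.9, 96.7], [21.9, 30.1, 98.8], [29.1, 34.3, 104.1]]
scene tabs-y 55 [[-20.9, -39.2, 93.7], [11.7, -34.2, 100.5], [30.3, -28.2, 104.1]]
side top 90 [[-31.7, -27.0, 98.3], [-5.8, -2.3, 99.7], [37.9, 23.3, 106.1]]
side top+x 42 [[26.9, -26.7, 92.4], [36.8, -5.4, 97.3], [40.4, 22.2, 99.9]]
side top-x 58 [[-32.5, -27.0, 92.5], [-29.7, -1.9, 98.5], [-19.0, 24.8, 101.9]]
side tabs+y 12 [[-21.4, 27.0, 95.2], [-13.1, 29.8, 99.6], [29.5, 33.7, 101.5]]
side tabs-y 36 [[-23.1, -40.1, 94.7], [-11.0, -35.2, 98.3], [28.0, -28.1, 100.8]]
wrist handle+y 48 [[4.5, 11.3, 109.4], [5.9, 14.8, 110.7], [7.4, 17.8, 111.9]]
wrist top 1030 [[-29.9, -23.4, 98.3], [-8.5, 18
[... 842 characters left out ...]
25.4, 26.3, 95.0], [-16.5, 31.2, 99.1], [28.9, 37.3, 102.0]]
side tab-y 29 [[-26.1, -36.4, 96.0], [-14.3, -32.1, 98.4], [24.6, -27.2, 101.5]]
side rail+y 27 [[-48.0, 26.9, 65.3], [-38.6, 32.4, 67.7], [-29.1, 40.7, 70.6]]
side rail-y 132 [[-46.5, -41.1, 64.5], [-0.9, -35.8, 68.0], [47.6, -26.6, 71.3]]
wrist body 1436 [[-35.6, -21.1, 94.7], [4.9, 14.1, 98.9], [35.4, 26.0, 101.7]]
wrist tab+y 491 [[-25.1, 26.5, 96.3], [14.1, 31.6, 99.4], [25.1, 36.2, 101.3]]
wrist tab-y 12 [[25.3, -35.8, 97.0], [25.5, -31.3, 98.1], [25.7, -27.1, 99.1]]
wrist rail+y 1408 [[-47.7, 28.0, 67.5], [-0.7, 35.0, 68.9], [47.7, 39.9, 71.2]]
wrist rail-y 277 [[-49.3, -39.6, 65.5], [31.0, -32.1, 68.9], [49.4, -27.9, 71.6]]
```

The basket is centred on the rack within 1 mm in all three views, with about 26 mm to go. I lower it gently.

play_rows:
  rows:
    - {"tx":0,"ty":0.3,"tz":0,"twist":0,"jaw":1}
    - {"tx":0,"ty":0.7,"tz":0,"twist":0,"jaw":1}
    - {"tx":0,"ty":1.1,"tz":0,"twist":0,"jaw":1}
    - {"tx":0,"ty":1.5,"tz":0,"twist":0,"jaw":1}
    - {"tx":0,"ty":1.8,"tz":0,"twist":0,"jaw":1}
    - {"tx":0,"ty":2,"tz":0,"twist":0,"jaw":1}
    - {"tx":0,"ty":2.1,"tz":0,"twist":0,"jaw":1}
    - {"tx":0,"ty":2.2,"tz":0,"twist":0,"jaw":1}
    - {"tx":0,"ty":2.2,"tz":0,"twist":0,"jaw":1}

```text
time_s: 22.58
tcp_pos: [0.4708, 0.2791, 0.2039]
ee_rot: [0.707, 0.019, -0.019, -0.707]
contact_force: [-0.6, 0.4, -4.8]
opening: 0.25
```

play_rows:
  rows:
    - {"tx":0,"ty":0.05,"tz":0,"twist":0,"jaw":1}
    - {"tx":0,"ty":0.1,"tz":0,"twist":0,"jaw":1}
    - {"tx":0,"ty":0.15,"tz":0,"twist":0,"jaw":1}
    - {"tx":0,"ty":0.2,"tz":0,"twist":0,"jaw":1}
    - {"tx":0,"ty":0.2,"tz":0,"twist":0,"jaw":1}
    - {"tx":0,"ty":0.2,"tz":0,"twist":0,"jaw":1}

```text
time_s: 23.08
tcp_pos: [0.4708, 0.2791, 0.2021]
ee_rot: [0.707, 0.019, -0.019, -0.707]
contact_force: [-0.3, 0.3, -3.3]
opening: 0.249
```

play_rows:
  rows:
    - {"tx":0,"ty":0.05,"tz":0,"twist":0,"jaw":1}
    - {"tx":0,"ty":0.1,"tz":0,"twist":0,"jaw":1}
    - {"tx":0,"ty":0.15,"tz":0,"twist":0,"jaw":1}
    - {"tx":0,"ty":0.2,"tz":0,"twist":0,"jaw":1}
    - {"tx":0,"ty":0.2,"tz":0,"twist":0,"jaw":1}
    - {"tx":0,"ty":0.2,"tz":0,"twist":0,"jaw":1}

```text
time_s: 23.58
tcp_pos: [0.4707, 0.2792, 0.2001]
ee_rot: [-0.707, -0.019, 0.019, 0.707]
contact_force: [-0.2, 1.1, -3.0]
opening: 0.253
```

play_rows:
  rows:
    - {"tx":0,"ty":0.05,"tz":0,"twist":0,"jaw":1}
    - {"tx":0,"ty":0.1,"tz":0,"twist":0,"jaw":1}
    - {"tx":0,"ty":0.15,"tz":0,"twist":0,"jaw":1}
    - {"tx":0,"ty":0.2,"tz":0,"twist":0,"jaw":1}
    - {"tx":0,"ty":0.2,"tz":0,"twist":0,"jaw":1}
    - {"tx":0,"ty":0.2,"tz":0,"twist":0,"jaw":1}

```text
time_s: 24.08
tcp_pos: [0.4707, 0.2792, 0.198]
ee_rot: [-0.707, -0.019, 0.019, 0.707]
contact_force: [0.1, 0.7, -2.3]
opening: 0.251
```

play_rows:
  rows:
    - {"tx":0,"ty":0.05,"tz":0,"twist":0,"jaw":1}
    - {"tx":0,"ty":0.1,"tz":0,"twist":0,"jaw":1}
    - {"tx":0,"ty":0.15,"tz":0,"twist":0,"jaw":1}
    - {"tx":0,"ty":0.2,"tz":0,"twist":0,"jaw":1}
    - {"tx":0,"ty":0.2,"tz":0,"twist":0,"jaw":1}
    - {"tx":0,"ty":0.2,"tz":0,"twist":0,"jaw":1}

```text
time_s: 24.58
tcp_pos: [0.4707, 0.2791, 0.1959]
ee_rot: [0.707, 0.019, -0.019, -0.707]
contact_force: [-1.2, 0.2, -1.2]
opening: 0.251
```

The basket is unloaded onto the rails. I lower the hook below the wire, staying about 3.5 mm above the floor, draw it to -x, then check before raising.

play_rows:
  rows:
    - {"tx":0,"ty":0.1,"tz":0,"twist":0,"jaw":1}
    - {"tx":-0.1,"ty":0.25,"tz":0,"twist":0,"jaw":1}
    - {"tx":-0.1,"ty":0.4,"tz":0,"twist":0,"jaw":1}
    - {"tx":-0.1,"ty":0.55,"tz":0,"twist":0,"jaw":1}
    - {"tx":-0.1,"ty":0.7,"tz":0,"twist":0,"jaw":1}
    - {"tx":-0.1,"ty":0.85,"tz":0,"twist":0,"jaw":1}
    - {"tx":-0.1,"ty":0.92,"tz":0,"twist":0,"jaw":1}
    - {"tx":-0.1,"ty":0.92,"tz":0,"twist":0,"jaw":1}
    - {"tx":-0.1,"ty":0.92,"tz":0,"twist":0,"jaw":1}

```text
time_s: 25.33
tcp_pos: [0.4698, 0.2791, 0.1868]
ee_rot: [0.707, 0.019, -0.019, -0.707]
contact_force: [0.1, 0.0, -1.3]
opening: 0.251
```

play_rows:
  rows:
    - {"tx":-0.2,"ty":0,"tz":0,"twist":0,"jaw":1}
    - {"tx":-0.4,"ty":0,"tz":0,"twist":0,"jaw":1}
    - {"tx":-0.6,"ty":0,"tz":0,"twist":0,"jaw":1}
    - {"tx":-0.8,"ty":0,"tz":0,"twist":0,"jaw":1}
    - {"tx":-0.8,"ty":0,"tz":0,"twist":0,"jaw":1}
    - {"tx":-0.8,"ty":0,"tz":0,"twist":0,"jaw":1}

```text
time_s: 25.83
tcp_pos: [0.4616, 0.2787, 0.1869]
ee_rot: [0.707, 0.019, -0.019, -0.707]
contact_force: [-0.9, -1.5, -2.0]
opening: 0.25
```

Run:
```python
from h import *
import pickle
s=ctrl.state();t=s['tcp_pos'];print(s['time_s'],t,s['contact_force'])
c=cap('wrist');save(c[0],'wB.png',(220,130,460,310),3);W=cloud(*c[1:]).reshape(-1,3);a=np.deg2rad(3)
L=np.c_[(W[:,:2]-(.4771,.2770))@np.array([[np.cos(a),-np.sin(a)],[np.sin(a),np.cos(a)]]),W[:,2]]*1000
X,Y,z=L.T
for nm,k in(('handle',(abs(X)<12)&(Y>9)&(Y<19)&(z>79)&(z<90)),('tab+y',(abs(X)<34)&(Y>29)&(Y<45)&(z>72.5)&(z<80)),('top+x',(X>28)&(X<40)&(abs(Y)<27)&(z>70)&(z<80)),('top-x',(X<-28)&(X>-40)&(Y<27)&(Y>0)&(z>70)&(z<80))):
    q=L[k];print(nm,len(q),np.percentile(q,[3,50,97],axis=0).round(1).tolist() if len(q) else '')
```

```text
25.8333 [0.46159036 0.27866612 0.18690889] [-0.94513057 -1.49755024 -2.01659791]
handle 87 [[-2.1, 9.1, 82.3], [-0.3, 13.9, 83.8], [1.4, 18.7, 85.1]]
tab+y 292 [[-33.3, 29.1, 72.5], [-15.1, 32.6, 73.2], [33.7, 37.1, 74.5]]
top+x 371 [[28.9, -22.3, 70.5], [33.5, 0.9, 72.8], [35.5, 22.8, 74.1]]
top-x 190 [[-36.3, 0.8, 71.1], [-34.3, 14.9, 72.9], [-29.0, 23.0, 74.2]]
```

The image quota is used up, so I go on by numbers. The basket is level with its handle at rack x=-0.3 and did not move. I continue another 8 mm, then check clearance numerically.

play_rows:
  rows:
    - {"tx":-0.2,"ty":0,"tz":0,"twist":0,"jaw":1}
    - {"tx":-0.4,"ty":0,"tz":0,"twist":0,"jaw":1}
    - {"tx":-0.6,"ty":0,"tz":0,"twist":0,"jaw":1}
    - {"tx":-0.8,"ty":0,"tz":0,"twist":0,"jaw":1}
    - {"tx":-0.8,"ty":0,"tz":0,"twist":0,"jaw":1}
    - {"tx":-0.8,"ty":0,"tz":0,"twist":0,"jaw":1}

```text
time_s: 26.38
tcp_pos: [0.4537, 0.2782, 0.1869]
ee_rot: [-0.707, -0.019, 0.019, 0.707]
contact_force: [0.3, -0.6, -2.1]
opening: 0.249
```

```bash
cat > rb.py <<'E'
from h import *
s=ctrl.state();t=s['tcp_pos'];print(s['time_s'],t,s['contact_force'])
a=np.deg2rad(3);A=np.array([[np.cos(a),-np.sin(a)],[np.sin(a),np.cos(a)]])
print('tcp in rack',((t[:2]-(.4771,.2770))@A*1000).round(1))
for n,c0 in(('wrist',(.4771,.2770)),('scene',(.4749,.2757)),('side',(.4749,.2757))):
    c=cap(n);W=cloud(*c[1:]).reshape(-1,3);L=np.c_[(W[:,:2]-c0)@A,W[:,2]]*1000;X,Y,z=L.T
    for nm,k in(('handle',(abs(X)<8)&(abs(Y)<19)&(z>79)&(z<90)),('hook',(X>-34)&(X<-3)&(abs(Y)<12)&(z>54)&(z<84)),('tab+y',(abs(X)<30)&(Y>26)&(Y<45)&(z>72)&(z<80)),('tab-y',(abs(X)<30)&(Y<-26)&(Y>-45)&(z>72)&(z<80)),('top+x',(X>28)&(X<40)&(abs(Y)<27)&(z>68)&(z<80)),('top-x',(X<-28)&(X>-40)&(abs(Y)<27)&(z>68)&(z<80))):
        q=L[k]
        if len(q)>4: print(n,nm,len(q),np.percentile(q,[3,50,97],axis=0).round(1).tolist())
E
python3 rb.py
```

```text
26.3833 [0.45365452 0.27823007 0.18687627] [ 0.31965767 -0.55217141 -2.14649292]
tcp in rack [-23.3   2.5]
wrist handle 253 [[-2.2, -11.5, 82.5], [-0.5, 3.2, 84.0], [1.4, 18.3, 85.6]]
wrist hook 872 [[-33.6, -10.1, 54.1], [-17.1, 3.2, 66.9], [-4.2, 11.0, 82.4]]
wrist tab+y 478 [[-25.6, 26.2, 72.1], [13.7, 31.2, 73.0], [24.9, 36.1, 74.2]]
wrist tab-y 182 [[13.9, -35.5, 72.2], [19.7, -30.9, 72.9], [25.1, -26.3, 74.0]]
wrist top+x 410 [[29.0, -22.4, 68.7], [33.4, 1.1, 72.6], [35.5, 22.9, 74.1]]
wrist top-x 261 [[-36.0, -14.4, 70.9], [-34.5, 8.2, 72.9], [-29.3, 22.9, 74.3]]
scene handle 20 [[-3.1, -15.6, 81.1], [0.1, -1.5, 84.5], [2.1, 16.3, 89.0]]
scene hook 81 [[-33.6, -8.8, 54.8], [-18.8, -0.5, 70.6], [-5.7, 10.7, 83.1]]
scene tab+y 34 [[-23.4, 26.4, 72.4], [9.2, 30.5, 74.0], [26.3, 37.2, 77.1]]
scene tab-y 50 [[-24.9, -40.8, 72.0], [-4.2, -33.2, 73.7], [26.1, -26.4, 77.4]]
scene top+x 35 [[28.6, -24.7, 68.3], [34.5, -0.4, 73.8], [36.7, 23.5, 77.6]]
scene top-x 28 [[-36.7, -23.8, 68.5], [-34.3, -4.4, 72.2], [-29.5, 16.4, 78.1]]
side handle 15 [[-2.4, -17.1, 80.7], [-0.5, -4.4, 83.6], [1.7, 15.4, 85.5]]
side hook 57 [[-33.2, -9.1, 55.9], [-20.4, -1.3, 72.2], [-6.8, 10.9, 81.8]]
side tab+y 14 [[-25.0, 27.1, 72.1], [13.8, 31.0, 73.3], [24.7, 36.0, 74.6]]
side tab-y 16 [[-26.1, -39.5, 72.4], [16.6, -32.5, 74.0], [24.6, -26.5, 74.9]]
side top+x 31 [[30.4, -23.8, 68.9], [33.8, 2.0, 71.8], [39.5, 26.0, 76.0]]
side top-x 27 [[-36.8, -18.7, 68.3], [-34.6, 3.9, 71.2], [-30.9, 24.0, 74.0]]
```

The basket is seated level and centred (±0.5 mm), and the hook tip is about 5 mm clear of the wire. I raise the hook slowly, then away.

play_rows:
  rows:
    - {"tx":0,"ty":-0.2,"tz":0,"twist":0,"jaw":1}
    - {"tx":0,"ty":-0.5,"tz":0,"twist":0,"jaw":1}
    - {"tx":0,"ty":-0.8,"tz":0,"twist":0,"jaw":1}
    - {"tx":0,"ty":-1.1,"tz":0,"twist":0,"jaw":1}
    - {"tx":0,"ty":-1.4,"tz":0,"twist":0,"jaw":1}
    - {"tx":0,"ty":-1.7,"tz":0,"twist":0,"jaw":1}
    - {"tx":0,"ty":-2,"tz":0,"twist":0,"jaw":1}
    - {"tx":0,"ty":-2,"tz":0,"twist":0,"jaw":1}

```text
time_s: 27.2
tcp_pos: [0.4542, 0.2784, 0.2076]
ee_rot: [-0.707, -0.02, 0.019, 0.707]
contact_force: [0.2, -0.7, -1.5]
opening: 0.254
```

play_rows:
  rows:
    - {"tx":0,"ty":-0.6,"tz":0,"twist":0,"jaw":1}
    - {"tx":0,"ty":-1.5,"tz":0,"twist":0,"jaw":1}
    - {"tx":0,"ty":-3,"tz":0,"twist":0,"jaw":1}
    - {"tx":0,"ty":-5,"tz":0,"twist":0,"jaw":1}
    - {"tx":0,"ty":-7,"tz":0,"twist":0,"jaw":1}
    - {"tx":0,"ty":-9,"tz":0,"twist":0,"jaw":1}
    - {"tx":0,"ty":-11,"tz":0,"twist":0,"jaw":1}
    - {"tx":0,"ty":-13,"tz":0,"twist":0,"jaw":1}
    - {"tx":0,"ty":-13.5,"tz":0,"twist":0,"jaw":1}
    - {"tx":0,"ty":-13.5,"tz":0,"twist":0,"jaw":1}

```text
time_s: 28.03
tcp_pos: [0.4547, 0.2786, 0.344]
ee_rot: [-0.706, -0.021, 0.018, 0.707]
contact_force: [0.2, 1.0, -2.7]
opening: 0.251
```

```bash
python3 rb.py | grep -v hook
```

```text
28.0333 [0.45470276 0.27862946 0.34403711] [ 0.15603226  0.9953043  -2.66065723]
tcp in rack [-22.3   2.8]
wrist handle 121 [[-1.8, -17.0, 82.1], [-0.4, 1.3, 83.9], [1.6, 17.5, 85.6]]
wrist tab+y 200 [[-26.1, 26.1, 72.1], [-14.4, 31.0, 73.1], [25.1, 35.8, 74.4]]
wrist tab-y 117 [[-26.3, -35.0, 72.1], [16.1, -30.4, 73.1], [24.9, -26.7, 74.6]]
wrist top+x 166 [[29.2, -22.3, 68.5], [33.6, 1.7, 72.7], [35.6, 22.9, 74.3]]
wrist top-x 159 [[-36.2, -22.5, 70.9], [-34.8, 0.1, 72.9], [-28.5, 22.9, 74.5]]
scene handle 19 [[-1.8, -15.8, 82.6], [0.1, -0.8, 85.6], [2.4, 14.3, 88.7]]
scene tab+y 33 [[-25.3, 26.3, 72.2], [14.4, 32.1, 73.6], [28.2, 37.3, 77.3]]
scene tab-y 48 [[-27.6, -40.5, 72.1], [3.8, -34.0, 74.0], [27.7, -26.5, 78.1]]
scene top+x 38 [[28.6, -21.6, 68.2], [33.7, 4.4, 72.4], [37.4, 26.2, 77.0]]
scene top-x 37 [[-38.6, -23.7, 68.9], [-34.1, -1.7, 73.2], [-29.5, 25.1, 77.0]]
side handle 17 [[-2.0, -17.8, 80.7], [-0.2, 1.0, 83.5], [1.6, 16.3, 86.5]]
side tab+y 17 [[-24.4, 26.9, 72.1], [15.4, 30.9, 73.0], [25.6, 36.0, 74.5]]
side tab-y 15 [[-24.9, -39.7, 72.5], [-15.9, -33.1, 73.4], [25.2, -26.6, 75.5]]
side top+x 31 [[29.0, -24.1, 68.5], [33.1, 1.2, 71.9], [37.6, 22.6, 75.1]]
side top-x 28 [[-36.6, -21.2, 68.2], [-35.2, 4.5, 72.0], [-29.2, 25.5, 75.3]]
```

The basket stayed put. Now I carry the rod back to the entry point in front of the rest.

play_rows:
  rows:
    - {"tx":-0.1,"ty":0,"tz":-1,"twist":0,"jaw":1}
    - {"tx":-0.4,"ty":0,"tz":-3,"twist":0,"jaw":1}
    - {"tx":-0.8,"ty":0,"tz":-6,"twist":0,"jaw":1}
    - {"tx":-1.2,"ty":0,"tz":-9.5,"twist":0,"jaw":1}
    - {"tx":-1.7,"ty":0,"tz":-13,"twist":0,"jaw":1}
    - {"tx":-2.2,"ty":0,"tz":-16.5,"twist":-1,"jaw":1}
    - {"tx":-2.6,"ty":0,"tz":-20,"twist":-2,"jaw":1}
    - {"tx":-3.1,"ty":0,"tz":-23.5,"twist":-3,"jaw":1}
    - {"tx":-3.6,"ty":0,"tz":-27,"twist":-4,"jaw":1}
    - {"tx":-4,"ty":0,"tz":-30.5,"twist":-5,"jaw":1}
    - {"tx":-4.5,"ty":0,"tz":-34,"twist":-5,"jaw":1}
    - {"tx":-5,"ty":0,"tz":-37,"twist":-5,"jaw":1}

```text
time_s: 29.18
tcp_pos: [0.4225, -0.0963, 0.3409]
ee_rot: [-0.705, -0.049, 0.05, 0.705]
contact_force: [0.6, -0.4, -1.5]
opening: 0.25
```

play_rows:
  rows:
    - {"tx":0,"ty":0,"tz":0,"twist":0,"jaw":1}
    - {"tx":0,"ty":0,"tz":0,"twist":0,"jaw":1}
    - {"tx":0,"ty":0,"tz":0,"twist":0,"jaw":1}

```text
time_s: 29.43
tcp_pos: [0.423, -0.0936, 0.341]
ee_rot: [-0.705, -0.049, 0.05, 0.706]
contact_force: [0.5, 0.7, -1.9]
opening: 0.25
```

```bash
cat > go.py <<'E'
from h import *
import sys
s=ctrl.state();t=s['tcp_pos'];e=R.from_quat(s['ee_rot']).as_euler('xyz',degrees=True);y=np.deg2rad(e[2]);print(s['time_s'],t,e.round(2),s['contact_force'])
g=np.array([float(v) for v in sys.argv[1:3]]);d=g-t[:2];print('tx %.2f tz %.2f cm'%(100*d@[np.cos(y),np.sin(y)],100*d@[-np.sin(y),np.cos(y)]))
E
python3 go.py .412 -.269
```

```text
29.4333 [ 0.42300013 -0.09360115  0.34102818] [-89.89   0.1    8.04] [ 0.50517654  0.65470952 -1.92612964]
tx -3.54 tz -17.21 cm
```

play_rows:
  rows:
    - {"tx":-0.6,"ty":0,"tz":-3,"twist":0,"jaw":1}
    - {"tx":-1.3,"ty":0,"tz":-6.5,"twist":0,"jaw":1}
    - {"tx":-2,"ty":0,"tz":-10,"twist":0,"jaw":1}
    - {"tx":-2.7,"ty":0,"tz":-13.5,"twist":0,"jaw":1}
    - {"tx":-3.3,"ty":0,"tz":-16,"twist":0,"jaw":1}
    - {"tx":-3.5,"ty":0,"tz":-17.2,"twist":0,"jaw":1}
    - {"tx":-3.5,"ty":3,"tz":-17.2,"twist":0,"jaw":1}
    - {"tx":-3.5,"ty":6.5,"tz":-17.2,"twist":0,"jaw":1}
    - {"tx":-3.5,"ty":10,"tz":-17.2,"twist":0,"jaw":1}
    - {"tx":-3.5,"ty":13,"tz":-17.2,"twist":0,"jaw":1}
    - {"tx":-3.5,"ty":14.5,"tz":-17.2,"twist":0,"jaw":1}
    - {"tx":-3.5,"ty":14.5,"tz":-17.2,"twist":0,"jaw":1}

```text
time_s: 30.43
tcp_pos: [0.4117, -0.265, 0.1932]
ee_rot: [-0.702, -0.049, 0.053, 0.708]
contact_force: [-0.8, 0.5, -1.9]
opening: 0.251
```

play_rows:
  rows:
    - {"tx":0,"ty":0,"tz":0,"twist":0,"jaw":1}
    - {"tx":0,"ty":0,"tz":0,"twist":0,"jaw":1}
    - {"tx":0,"ty":0,"tz":0,"twist":0,"jaw":1}
    - {"tx":0,"ty":0,"tz":0,"twist":0,"jaw":1}

```text
time_s: 30.77
tcp_pos: [0.4144, -0.2696, 0.1984]
ee_rot: [0.706, 0.051, -0.049, -0.704]
contact_force: [-0.4, -0.8, -1.8]
opening: 0.25
```

```bash
python3 go.py .5011 -.2565
python3 - <<'E'
from m import *
a=np.deg2rad(7.8);A=np.array([[np.cos(a),-np.sin(a)],[np.sin(a),np.cos(a)]])
for n,c0 in(('scene',(.4993,-.2585)),('side',(.4993,-.2585)),('wrist',(.5009,-.258))):
    c=cap(n);W=cloud(*c[1:]).reshape(-1,3);L=np.c_[(W[:,:2]-c0)@A,W[:,2]]*1000;X,Y,z=L.T
    for nm,k in(('prong tops',(X>-35)&(X<45)&(abs(Y)<30)&(z>164)&(z<174)),('collar',(X>-115)&(X<-65)&(abs(Y)<30)&(z>176)&(z<191)),('tube',(X>-105)&(X<-75)&(abs(Y)<15)&(z>130)&(z<172))):
        q=L[k]
        if len(q)>4: print(n,nm,len(q),np.percentile(q,[2,50,98],axis=0).round(1).tolist())
E
```

```text
30.7667 [ 0.41437643 -0.26961713  0.19838594] [-90.16  -0.12   8.13] [-0.38440521 -0.81675857 -1.82494349]
tx 8.77 tz 0.07 cm
scene prong tops 537 [[-28.2, -21.2, 165.4], [8.2, -8.4, 169.9], [43.6, 20.8, 173.0]]
scene collar 106 [[-104.4, -20.0, 182.6], [-83.3, -15.0, 188.2], [-68.6, -2.7, 190.7]]
scene tube 44 [[-90.1, -9.0, 131.6], [-82.1, -4.4, 137.2], [-79.1, 3.1, 153.0]]
side prong tops 156 [[-29.1, -20.9, 164.7], [0.8, -16.7, 168.7], [43.1, -9.8, 171.4]]
side collar 75 [[-104.1, -19.6, 181.5], [-87.9, -16.5, 187.2], [-70.5, -11.8, 189.7]]
side tube 14 [[-94.4, -9.3, 131.8], [-90.3, -6.5, 133.5], [-80.6, 2.0, 136.2]]
wrist prong tops 6159 [[-29.5, -19.6, 164.6], [13.3, 11.8, 168.7], [43.8, 21.1, 170.1]]
wrist collar 1836 [[-104.3, 6.8, 181.5], [-87.3, 13.2, 187.2], [-69.9, 16.8, 190.3]]
wrist tube 240 [[-93.3, 0.4, 130.4], [-86.7, 4.0, 134.9], [-80.5, 6.1, 146.0]]
```

The rod lies about 2 mm to -y of the slot centre, with ±3 mm clearance. I correct by +1.7 mm and insert.

play_rows:
  rows:
    - {"tx":0,"ty":0,"tz":0.17,"twist":0,"jaw":1}
    - {"tx":0.8,"ty":0,"tz":0.17,"twist":0,"jaw":1}
    - {"tx":1.8,"ty":0,"tz":0.17,"twist":0,"jaw":1}
    - {"tx":2.8,"ty":0,"tz":0.17,"twist":0,"jaw":1}
    - {"tx":3.8,"ty":0,"tz":0.17,"twist":0,"jaw":1}
    - {"tx":4.8,"ty":0,"tz":0.17,"twist":0,"jaw":1}
    - {"tx":5.2,"ty":0,"tz":0.17,"twist":0,"jaw":1}
    - {"tx":5.4,"ty":0,"tz":0.17,"twist":0,"jaw":1}
    - {"tx":5.6,"ty":0,"tz":0.17,"twist":0,"jaw":1}
    - {"tx":5.8,"ty":0,"tz":0.17,"twist":0,"jaw":1}
    - {"tx":6.2,"ty":0,"tz":0.17,"twist":0,"jaw":1}
    - {"tx":6.2,"ty":0,"tz":0.17,"twist":0,"jaw":1}

```text
time_s: 31.92
tcp_pos: [0.4751, -0.2589, 0.1969]
ee_rot: [0.705, 0.05, -0.05, -0.705]
contact_force: [0.2, -0.3, -1.9]
opening: 0.252
```

play_rows:
  rows:
    - {"tx":0.4,"ty":0,"tz":0,"twist":0,"jaw":1}
    - {"tx":0.9,"ty":0,"tz":0,"twist":0,"jaw":1}
    - {"tx":1.5,"ty":0,"tz":0,"twist":0,"jaw":1}
    - {"tx":2.1,"ty":0,"tz":0,"twist":0,"jaw":1}
    - {"tx":2.5,"ty":0,"tz":0,"twist":0,"jaw":1}
    - {"tx":2.5,"ty":0,"tz":0,"twist":0,"jaw":1}
    - {"tx":2.5,"ty":0,"tz":0,"twist":0,"jaw":1}
    - {"tx":2.5,"ty":0,"tz":0,"twist":0,"jaw":1}

```text
time_s: 32.58
tcp_pos: [0.4992, -0.255, 0.1967]
ee_rot: [-0.705, -0.05, 0.05, 0.705]
contact_force: [0.4, 1.1, -1.5]
opening: 0.252
```

play_rows:
  rows:
    - {"tx":0,"ty":0.3,"tz":0,"twist":0,"jaw":1}
    - {"tx":0,"ty":0.6,"tz":0,"twist":0,"jaw":1}
    - {"tx":0,"ty":0.8,"tz":0,"twist":0,"jaw":1}
    - {"tx":0,"ty":0.9,"tz":0,"twist":0,"jaw":1}
    - {"tx":0,"ty":0.9,"tz":0,"twist":0,"jaw":1}
    - {"tx":0,"ty":0.9,"tz":0,"twist":0,"jaw":1}

```text
time_s: 33.08
tcp_pos: [0.4993, -0.2552, 0.1877]
ee_rot: [-0.705, -0.05, 0.05, 0.705]
contact_force: [0.4, -0.2, -2.1]
opening: 0.251
```

play_rows:
  rows:
    - {"tx":0,"ty":0.05,"tz":0,"twist":0,"jaw":1}
    - {"tx":0,"ty":0.1,"tz":0,"twist":0,"jaw":1}
    - {"tx":0,"ty":0.15,"tz":0,"twist":0,"jaw":1}
    - {"tx":0,"ty":0.15,"tz":0,"twist":0,"jaw":1}
    - {"tx":0,"ty":0.15,"tz":0,"twist":0,"jaw":1}

```text
time_s: 33.5
tcp_pos: [0.4993, -0.2552, 0.1864]
ee_rot: [0.705, 0.05, -0.05, -0.705]
contact_force: [0.8, -0.5, -2.1]
opening: 0.247
```

play_rows:
  rows:
    - {"tx":0,"ty":0.05,"tz":0,"twist":0,"jaw":1}
    - {"tx":0,"ty":0.08,"tz":0,"twist":0,"jaw":1}
    - {"tx":0,"ty":0.08,"tz":0,"twist":0,"jaw":1}
    - {"tx":0,"ty":0.08,"tz":0,"twist":0,"jaw":1}

```text
time_s: 33.83
tcp_pos: [0.4994, -0.2552, 0.1855]
ee_rot: [-0.705, -0.05, 0.05, 0.705]
contact_force: [-0.0, 0.5, -1.9]
opening: 0.254
```

play_rows:
  rows:
    - {"tx":0,"ty":0.05,"tz":0,"twist":0,"jaw":1}
    - {"tx":0,"ty":0.1,"tz":0,"twist":0,"jaw":1}
    - {"tx":0,"ty":0.1,"tz":0,"twist":0,"jaw":1}
    - {"tx":0,"ty":0.1,"tz":0,"twist":0,"jaw":1}

```text
time_s: 34.17
tcp_pos: [0.4994, -0.2552, 0.1855]
ee_rot: [0.705, 0.05, -0.05, -0.705]
contact_force: [-2.2, 0.2, 5.1]
opening: 0.251
```

The collar is resting on the prongs (+7 N, no further descent). I ease off, release and rise.

play_rows:
  rows:
    - {"tx":0,"ty":-0.07,"tz":0,"twist":0,"jaw":1}
    - {"tx":0,"ty":-0.07,"tz":0,"twist":0,"jaw":0.6}
    - {"tx":0,"ty":-0.07,"tz":0,"twist":0,"jaw":0.4}
    - {"tx":0,"ty":-0.07,"tz":0,"twist":0,"jaw":0.2}
    - {"tx":0,"ty":-0.07,"tz":0,"twist":0,"jaw":0}
    - {"tx":0,"ty":-0.07,"tz":0,"twist":0,"jaw":0}
    - {"tx":0,"ty":-0.07,"tz":0,"twist":0,"jaw":0}
    - {"tx":0,"ty":-0.07,"tz":0,"twist":0,"jaw":0}
    - {"tx":0,"ty":-0.07,"tz":0,"twist":0,"jaw":0}
    - {"tx":0,"ty":-0.07,"tz":0,"twist":0,"jaw":0}
    - {"tx":0,"ty":-0.07,"tz":0,"twist":0,"jaw":0}
    - {"tx":0,"ty":-0.07,"tz":0,"twist":0,"jaw":0}

```text
time_s: 35.17
tcp_pos: [0.4993, -0.2552, 0.1853]
ee_rot: [0.705, 0.05, -0.05, -0.705]
contact_force: [-0.2, -0.9, 0.0]
opening: 0.967
```

play_rows:
  rows:
    - {"tx":0,"ty":0,"tz":0,"twist":0,"jaw":0}
    - {"tx":0,"ty":-1,"tz":0,"twist":0,"jaw":0}
    - {"tx":0,"ty":-3,"tz":0,"twist":0,"jaw":0}
    - {"tx":0,"ty":-6,"tz":0,"twist":0,"jaw":0}
    - {"tx":0,"ty":-9,"tz":0,"twist":0,"jaw":0}
    - {"tx":0,"ty":-12,"tz":0,"twist":0,"jaw":0}
    - {"tx":0,"ty":-12,"tz":0,"twist":0,"jaw":0}
    - {"tx":0,"ty":-12,"tz":0,"twist":0,"jaw":0}
    - {"tx":0,"ty":-12,"tz":0,"twist":0,"jaw":0}

```text
time_s: 35.92
tcp_pos: [0.4989, -0.2549, 0.3054]
ee_rot: [-0.705, -0.05, 0.05, 0.705]
contact_force: [-0.5, -1.0, -0.8]
opening: 1.0
```

```bash
python3 rb.py | grep -v hook
python3 - <<'E'
from m import *
a=np.deg2rad(7.8);A=np.array([[np.cos(a),-np.sin(a)],[np.sin(a),np.cos(a)]])
for n,c0 in(('scene',(.4993,-.2585)),('side',(.4993,-.2585)),('wrist',(.5009,-.258))):
    c=cap(n);W=cloud(*c[1:]).reshape(-1,3);L=np.c_[(W[:,:2]-c0)@A,W[:,2]]*1000;X,Y,z=L.T
    for nm,k in(('prong',(X>-35)&(X<62)&(abs(Y)<30)&(z>165)&(z<173)),('collar top',(abs(X)<30)&(abs(Y)<30)&(z>174)&(z<180)),('handle top',(abs(X)<30)&(abs(Y)<30)&(z>224)&(z<234))):
        q=L[k]
        if len(q)>4: print(n,nm,len(q),np.percentile(q,[2,50,98],axis=0).round(1).tolist())
E
```

```text
35.9167 [ 0.49894113 -0.25487789  0.30537641] [-0.52924992 -1.00379904 -0.76074782]
tcp in rack [  -6.  -532.3]
scene handle 21 [[-2.0, -14.6, 81.6], [0.0, 0.6, 84.8], [1.9, 18.3, 87.1]]
scene tab+y 34 [[-25.6, 27.2, 72.2], [12.6, 31.3, 73.2], [28.1, 36.7, 77.6]]
scene tab-y 45 [[-24.9, -40.4, 72.1], [-10.3, -32.7, 73.9], [26.1, -26.4, 78.3]]
scene top+x 36 [[29.3, -22.4, 68.5], [34.2, 1.6, 72.4], [36.7, 22.9, 76.9]]
scene top-x 36 [[-36.3, -22.7, 68.2], [-33.5, -1.7, 72.9], [-28.1, 22.7, 77.0]]
side handle 15 [[-1.2, -16.8, 79.8], [0.1, -0.0, 83.0], [2.4, 16.2, 84.9]]
side tab+y 17 [[-24.2, 26.2, 72.1], [15.3, 30.5, 73.2], [23.8, 35.4, 75.3]]
side tab-y 19 [[-25.0, -36.2, 72.1], [-15.0, -32.1, 73.0], [23.6, -26.3, 74.2]]
side top+x 30 [[30.6, -25.0, 68.8], [33.5, 0.9, 71.8], [37.8, 24.7, 76.2]]
side top-x 31 [[-38.5, -21.6, 68.4], [-34.5, 2.9, 72.1], [-28.3, 26.0, 75.0]]
scene prong 457 [[-27.4, -21.1, 165.6], [33.9, -9.8, 169.8], [57.6, 20.3, 172.6]]
scene collar top 157 [[-17.9, -17.0, 174.2], [10.1, -8.8, 176.2], [17.9, 18.3, 179.6]]
scene handle top 142 [[-10.8, -9.8, 224.5], [0.5, 0.7, 228.0], [10.6, 11.3, 231.1]]
side prong 269 [[-30.4, -20.8, 165.7], [8.0, -12.4, 168.9], [58.1, 20.2, 172.4]]
side collar top 116 [[-18.8, -16.4, 174.0], [-9.9, -6.1, 175.2], [17.3, 18.3, 179.0]]
side handle top 109 [[-12.0, -9.5, 224.6], [-1.9, 0.6, 226.8], [10.2, 11.4, 229.1]]
wrist prong 2796 [[-28.6, -20.4, 166.0], [33.2, 7.9, 168.9], [57.1, 21.0, 170.7]]
wrist collar top 971 [[-18.0, -16.0, 174.1], [-1.5, 11.2, 175.0], [17.3, 19.0, 177.8]]
wrist handle top 1143 [[-10.7, -9.0, 224.8], [-0.1, 1.9, 226.8], [10.0, 11.9, 228.1]]
```

Everything is in place, so I hand in.

```bash
python3 -c "
from bench import ctrl
print(ctrl.finish_job())"
```

```text
the job is handed in; nothing more can be done
None
```

The basket is hanging on the drip rack, the rod is back in its rest, and the job is handed in at about 36 s of the 72 s allowed; no verdict was reported.

**What I did:**
- I took the rod from the rest and felt for the basket floor, which answered with a rise of about 2 N.
- I hooked the wire and slid the basket to within about 1 mm of the stop position by camera, with 6 mm to spare; I did not press it against the stops.
- I lifted it out at a steady load of about 2.4 N, set it on the rack rails, drew the hook clear and hung the rod back in the rest.

**Last checks:**
- **Basket:** it is centred on the rack within about 1 mm and level within about 1°. Its top was about 73 mm up in the camera data, which puts its origin at 51–52 mm.
- **Rod:** it sits at x ≈ 0 and y ≈ +1 mm in the rest's frame, collar on the prongs, clear of the basket.

**Disagreements and gaps:**
- The wrist and fixed cameras differed by about 2 mm in world position. I measured each object against others seen by the same camera, and those relative results agreed within about 1 mm.
- The hook length read 56–62 mm by camera and about 57 mm by touch.
- My last picture request was refused at the 12-picture limit, so the unhooking and everything after it were checked only by depth measurements.
- I did not measure the bystanders again at the end; the rod and gripper passed well above them.

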